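# Weigh out the gnaw ration

### The job

Make up a cage's gnaw ration on the sprung scale. First tip each clear tube that holds a gnaw stick, mouth down, just until the end of the stick slides out into reach, and lay the tube back level on its rest, so that every stick shows at its mouth (never tip a stick right out of a tilted tube); then draw the sticks out by their exposed ends and put them all in the pan. Put as many spools in the pan as it takes for the pointer to come to rest between the two marks, and leave the tubes lying on their rest, mouths as before, and the other things undisturbed.

Things in the scene. Friction and masses are not known exactly. Their poses are not given: they have to be found in the camera images.
- rest_top (a point): Fixed steel rest for the tubes: base plate 5 mm thick with two level bars along y, 270 mm long, 14 mm wide, tops 30 mm above the table, centred at x = -55 and +40 mm (81 mm gap for fingers); plate ends at x = +50 mm. 12 mm end stops. This point: height of the bars' tops, mid-length. x points the way the tubes' mouths face (robot's right, within 15 degrees), z up.
- tube1_center (a point): Centre of tube 1: loose clear plastic tube, square, 32 x 32 mm outside, 26 x 26 mm bore, 155 mm long, closed by a grey end at -x, open at +x; 110 g. x axis along the tube to the mouth, z up. It starts lying across both bars of the rest, near y = -85 mm in the rest's frame.
- tube1_mouth (a point): Centre of tube 1's open mouth, on its axis, 77.5 mm from its centre; axes as the tube's.
- stick1_center (a point): Centre of gnaw stick 1: off-white, 20 x 20 x 110 mm, long along x (+x to the mouth), 48 to 78 g. Starts inside tube 1 on the bore's floor, outer end 32 to 42 mm inside the mouth. It slides when the tube is tilted over about 25 degrees, stays put below about 15 (the table stops it). Missing (None) if that tube is empty; two or three of the three sticks are there.
- tube2_center (a point): Centre of tube 2: loose clear plastic tube, square, 32 x 32 mm outside, 26 x 26 mm bore, 155 mm long, closed by a grey end at -x, open at +x; 110 g. x axis along the tube to the mouth, z up. It starts lying across both bars of the rest, near y = 0 mm in the rest's frame.
- tube2_mouth (a point): Centre of tube 2's open mouth, on its axis, 77.5 mm from its centre; axes as the tube's.
- stick2_center (a point): Centre of gnaw stick 2: off-white, 20 x 20 x 110 mm, long along x (+x to the mouth), 48 to 78 g. Starts inside tube 2 on the bore's floor, outer end 32 to 42 mm inside the mouth. It slides when the tube is tilted over about 25 degrees, stays put below about 15 (the table stops it). Missing (None) if that tube is empty; two or three of the three sticks are there.
- tube3_center (a point): Centre of tube 3: loose clear plastic tube, square, 32 x 32 mm outside, 26 x 26 mm bore, 155 mm long, closed by a grey end at -x, open at +x; 110 g. x axis along the tube to the mouth, z up. It starts lying across both bars of the rest, near y = 85 mm in the rest's frame.
- tube3_mouth (a point): Centre of tube 3's open mouth, on its axis, 77.5 mm from its centre; axes as the tube's.
- stick3_center (a point): Centre of gnaw stick 3: off-white, 20 x 20 x 110 mm, long along x (+x to the mouth), 48 to 78 g. Starts inside tube 3 on the bore's floor, outer end 32 to 42 mm inside the mouth. It slides when the tube is tilted over about 25 degrees, stays put below about 15 (the table stops it). Missing (None) if that tube is empty; two or three of the three sticks are there.
- pan_floor (a point): Centre of the upper face of the scale's sprung pan: steel tray 230 mm (x) by 200 mm (y), rim 3 mm thick standing 7 mm above this face. z up; x points away from the robot to the scale's white column (70 mm wide, 190 mm tall, front face 140 mm along x). Unloaded 73 mm above the table; it sinks when loaded, never tilts. Fixed base below it 22 mm high.
- pan (a joint): How far the pan has sunk, in m: 0 unloaded, stop at 0.046; it sinks about 1.15 mm for every 10 g (spring 85 N/m). The pointer stands between the two marks when this is from 0.0312 to 0.0387.
- pointer (a point): Tip of the black pointer that goes down with the pan, beside the column at the +y side; 165 mm above the table when unloaded. Two fixed dark plates on the column, their facing edges 135.3 and 124.8 mm above the table, are the marks; the pointer, 2 mm thick, belongs between them.
- spool1_center (a point): Centre of gnaw spool 1: off-white pressed mineral, standing upright, 46 mm tall, two flanges 34 mm across and 9 mm thick, waist 26 mm, 38 to 54 g; z along its axis. It starts standing on the table to the right of the scale.
- spool2_center (a point): Centre of gnaw spool 2: off-white pressed mineral, standing upright, 46 mm tall, two flanges 34 mm across and 9 mm thick, waist 26 mm, 38 to 54 g; z along its axis. It starts standing on the table to the right of the scale.
- spool3_center (a point): Centre of gnaw spool 3: off-white pressed mineral, standing upright, 46 mm tall, two flanges 34 mm across and 9 mm thick, waist 26 mm, 38 to 54 g; z along its axis. It starts standing on the table to the right of the scale.
- spool4_center (a point): Centre of gnaw spool 4: off-white pressed mineral, standing upright, 46 mm tall, two flanges 34 mm across and 9 mm thick, waist 26 mm, 38 to 54 g; z along its axis. It starts standing on the table to the right of the scale.
- spool5_center (a point): Centre of gnaw spool 5: off-white pressed mineral, standing upright, 46 mm tall, two flanges 34 mm across and 9 mm thick, waist 26 mm, 38 to 54 g; z along its axis. It starts standing on the table to the right of the scale.
- jar_center (a point): Bystander: a small amber jar with a white cap, 36 mm across, 55 mm tall, standing among the spools; this point is half-way up. To be left alone.
- bottle: Bystander: clear drinking bottle with a steel cap, 68 mm across, 170 mm tall, at the back of the table; origin under its centre. To be left alone.
- cleaner: Bystander: white cleaner bottle, 60 mm across, 150 mm tall, at the back of the table; origin under its centre. To be left alone.
- dish: Bystander: small steel dish, 90 mm across, 30 mm tall, left front of the table; origin under its centre. To be left alone.

How it is judged:
By the outcome, as a careful person would: the job done as asked, in the order asked, and still so for the second after the job is handed in, with the robot touching nothing.
Of stick1, stick2, stick3 only 2 to 3 are there at a start; the rules pass over those that are not, and their reading is None.
At some moment in a run one of spool1, spool2, spool3, spool4, spool5 may be knocked a few centimetres aside while the robot is not near it.
It also fails if it takes over 210 s, if anything falls off the work surface, if the arm or the gripper's body presses on something with over 40 N, if the wrist force passes 120 N, or if a joint passes its speed limit or range.

### The arm

A 6-joint arm with a two-finger parallel gripper is mounted at the origin on the work surface. World frame = base frame: x ahead of the robot, y to its left, z up, the work surface at z = 0. Lengths are in m, angles in rad, forces in N, time in s.
With the tool pointing down it reaches from about 0.3 to 0.875 m from the base axis. Payload 6.4 kg.
Tool frame: the origin (TCP) lies at the centre of the arm's flange, where the gripper is bolted on; the fingertips stand 173 mm ahead of it and the grasp point (between the pads) lies ctrl.grip_point_offset ahead of it (ctrl.grip_point_offset is the distance from the TCP to the grasp point, in m); z points along the fingers, y is the direction in which the jaws open and shut (so a half turn about z gives the same grasp; the last joint's range is limited). The gripper opens to 85 mm and grips with 20 to 120 N. Pads are 22 mm wide; open, the fingers measure 114 mm over their backs; the gripper's body (76 mm by 85 mm) begins 54 mm behind the grasp point. The pads swing forward as they close: fully open they stand 13 mm farther back than shut.
Start: joints at [0.926, 0.181, 1.607, -0, 1.354, -0.206], TCP at [0.244, 0.521, 0.405] pointing down, gripper open.
Joint ranges: [-2.99, 2.99], [-0.89, 2.07], [0.3, 2.58], [-1.14, 4.28], [0, 2.63], [-3.12, 3.12]. Speed limits (rad/s): [2.57, 2.57, 3.01, 3.14, 3.14, 3.14].

### API

Orientations are given as a unit quaternion [w, x, y, z].
In Python, from bench import ctrl, cams, boxes_of, landmark_of gives the robot as it stands.
- The arm moves only by the shell command python3 -m handwheel 'ROWS'. ROWS is JSON, a list of rows, each an object with "offset": the shift along the tool's x, y, z in m, a list of three; "spin": the turn about the tool's z in degrees; "grip": the opening, from 0 (shut) to 1 (fully open). A call has 1 to 20 rows; each row is the pose to reach, as a shift and turn from the pose commanded when the call began, along the tool's axes at that moment; what a row does not reach only later rows make up. A row lasts 1/8 s, in which the tool goes at most 62.5 mm and 10.7 degrees, less where a joint would pass 70% of its speed; a pose out of reach is approached as far as the arm can. A call with a gripper value outside its range is refused whole. The fingers move at their own pace and stop on an object; the grip force is fixed at half the most. Time passes only in rows, so rows that repeat a pose let the fingers close. It gives the time, the measured TCP pose, the force and the opening at its end, in the units of the state.
- ctrl.get_obs(): the state, without advancing time (a new reading comes with each control period).
- cams.camera(name): name is "scene" or "top"; returns a dict with "color" (480x640x3 uint8, red, green, blue), "camera_matrix" (3x3 intrinsics, pixels), "view" (4x4, takes a point from world to camera coordinates). Camera axes: x right, y up, looking along -z (the intrinsics and any distortion apply to the point x, -y, -z); pixel columns grow to the right and rows downward; lengths in m; the calibration is good to about 2 mm. A picture is of the moment at which its call begins. There is no depth.
- ctrl.hand_in(): hands the job in, once; it reports no verdict.
Trained networks look in a picture, given as the dict that the camera call returned (one of the last four; its "shot" number tells which), for a name from the list of things; names that differ only in an ending like _2 or _b are one class to them, and where a whole thing is asked for, a point or a joint stands for the part that bears it (a point fixed in the world has none). Each returns a list of dicts, best first, with "confidence" (0 to 1); they miss things now and then, are a little off and sometimes report something else, mostly with a low value. They report only what shows in the picture. A call takes as long as a camera call.
- boxes_of(picture, thing): "uv" ([column, row] in pixels, amid what is visible of it).
- landmark_of(picture, thing): "uv" ([column, row] in pixels: a listed point, or the origin of a listed thing).
The state is a dict: "time_s": time; "q": joint angles; "dq": joint speeds; "joint_efforts": joint torques, N m; "eef_pos": TCP position; "eef_rot": TCP orientation; "wrist_force": force on the tool from outside, world axes, zero at the start; "torque": the same for the moment, N m; "opening": opening from 0.0 (shut) to 1.0 (fully open).
Only numpy, scipy, OpenCV 4.12 (cv2) and the standard library are available. Lean on these libraries where they do the work, as an engineer would, in place of code of your own. Each camera call takes 0.05 s, during which the arm holds its last target.

## Working session

There is one attempt and no reset: what is moved stays moved. The work goes in short steps, Python scripts to look and compute and a shell command to move; the robot and the scene stay as the last step left them, time stands still between calls to the robot, and variables do not carry over. Pictures are saved under pics/ and viewed, and the job is handed in when it is done.

```bash
ls; mkdir -p pics; cat > h.py <<'E'
import numpy as np, cv2
from bench import ctrl, cams, boxes_of, landmark_of
def snap(name, fn=None):
    p=cams.camera(name)
    if fn: cv2.imwrite('pics/'+fn, p['color'][:,:,::-1])
    return p
def ray(p,uv):
    K=np.array(p['camera_matrix']);V=np.array(p['view'])
    d=np.linalg.inv(K)@np.array([uv[0],uv[1],1.]);d=np.array([d[0],-d[1],-d[2]])
    R=V[:3,:3];o=-R.T@V[:3,3];return o,R.T@d
def atz(p,uv,z):
    o,d=ray(p,uv);return o+d*(z-o[2])/d[2]
def proj(p,X):
    K=np.array(p['camera_matrix']);V=np.array(p['view'])
    c=V[:3,:3]@np.array(X)+V[:3,3];c=np.array([c[0],-c[1],-c[2]]);u=K@c;return u[:2]/u[2]
E
python3 - <<'E'
from h import *
o=ctrl.get_obs();print(o['time_s'],o['eef_pos'],o['eef_rot'],o['opening'],ctrl.grip_point_offset)
for n in('top','scene'):
    p=snap(n,n+'0.png');print(n,p['camera_matrix'],p['view'],[k for k in p])
    for t,z in [('rest_top',.03)]+[('tube%d_center'%i,.046) for i in(1,2,3)]+[('tube%d_mouth'%i,.046) for i in(1,2,3)]+[('stick%d_center'%i,.043) for i in(1,2,3)]+[('pan_floor',.073),('pointer',.165),('spool1_center',.023),('jar_center',.027)]:
        for r in landmark_of(p,t)[:6]:
            print(t,np.round(r['uv']),round(r['confidence'],2),np.round(atz(p,r['uv'],z),4))
E
```

```text
pics
0.0 [0.24412038 0.52032647 0.40377743] [-3.81280494e-04  2.17644797e-01  9.76027636e-01 -8.06443521e-04] 1.0035318516179947 0.1547
top [[511.60684634   0.         325.35138223]
 [  0.         511.60684634 254.35010318]
 [  0.           0.           1.        ]] [[ 0.11692577 -0.99313612  0.00300292  0.0098131 ]
 [ 0.9721828   0.1150757   0.20400536 -0.5770096 ]
 [-0.20295066 -0.0209341   0.97896517 -1.21406367]
 [ 0.          0.          0.          1.        ]] ['color', 'camera_matrix', 'view', 'shot']
rest_top [236. 256.] 0.94 [0.5468 0.3031 0.03  ]
rest_top [507. 270.] 0.43 [ 0.5924 -0.3842  0.03  ]
tube1_center [226. 287.] 0.94 [0.4636 0.3119 0.046 ]
tube2_center [235. 252.] 0.55 [0.553  0.3031 0.046 ]
tube3_center [245. 220.] 0.61 [0.6381 0.2917 0.046 ]
tube1_mouth [261. 296.] 0.64 [0.4522 0.2238 0.046 ]
tube1_mouth [509. 333.] 0.5 [ 0.4328 -0.3899  0.046 ]
tube2_mouth [268. 261.] 0.75 [0.5407 0.2175 0.046 ]
tube2_mouth [507. 269.] 0.44 [ 0.5907 -0.3789  0.046 ]
stick2_center [245. 219.] 0.34 [0.642  0.2935 0.043 ]
pan_floor [396. 284.] 0.6 [ 0.5155 -0.1016  0.073 ]
pointe
[... 941 characters left out ...]
718 0.2908 0.046 ]
tube2_mouth [392. 207.] 0.2 [0.3945 0.4333 0.046 ]
tube3_mouth [404. 262.] 0.33 [0.6533 0.2813 0.046 ]
stick1_center [344. 232.] 0.38 [0.4462 0.2212 0.043 ]
stick1_center [388. 243.] 0.36 [0.5546 0.3005 0.043 ]
stick2_center [393. 312.] 0.38 [0.796  0.1404 0.043 ]
stick2_center [389. 244.] 0.29 [0.5621 0.2982 0.043 ]
pan_floor [389. 244.] 0.72 [0.5973 0.2718 0.073 ]
pan_floor [248. 267.] 0.7 [ 0.5104 -0.1039  0.073 ]
pointer [303. 260.] 0.89 [ 0.6653 -0.0249  0.165 ]
pointer [162. 290.] 0.22 [ 0.6223 -0.3289  0.165 ]
spool1_center [140. 341.] 0.79 [ 0.5895 -0.3953  0.023 ]
jar_center [168. 318.] 0.71 [ 0.549 -0.323  0.027]
jar_center [348. 231.] 0.23 [0.4242 0.2493 0.027 ]
```

View pics/top0.png

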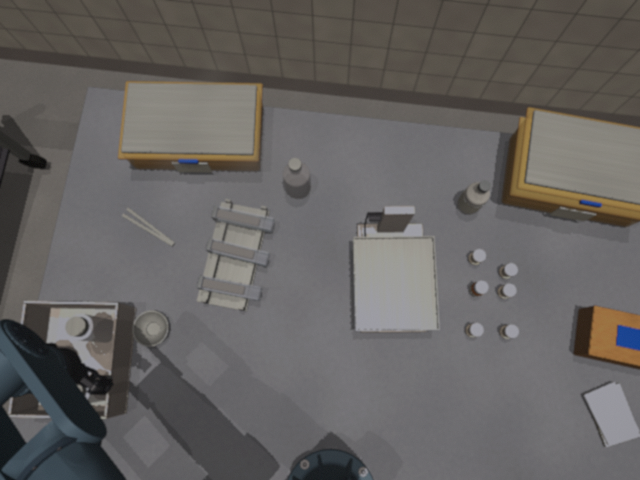

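View pics/scene0.png

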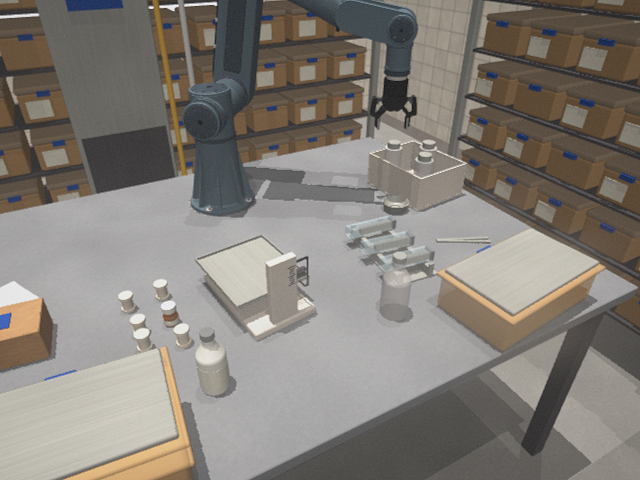

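```bash
python3 - <<'E'
import cv2
a=cv2.imread('pics/top0.png');cv2.imwrite('pics/top0c.png',cv2.resize(a[190:330,160:310],None,fx=4,fy=4,interpolation=2))
a=cv2.imread('pics/scene0.png');cv2.imwrite('pics/scene0c.png',cv2.resize(a[190:300,320:470],None,fx=5,fy=5,interpolation=2))
E
```

```text
(no output)
```

View pics/top0c.png

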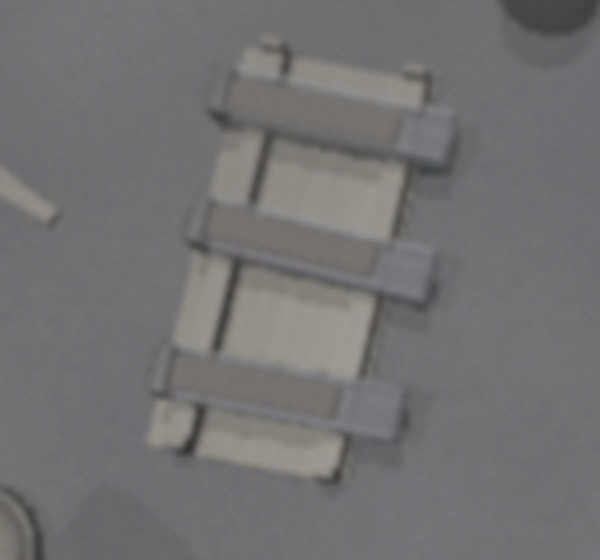

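View pics/scene0c.png

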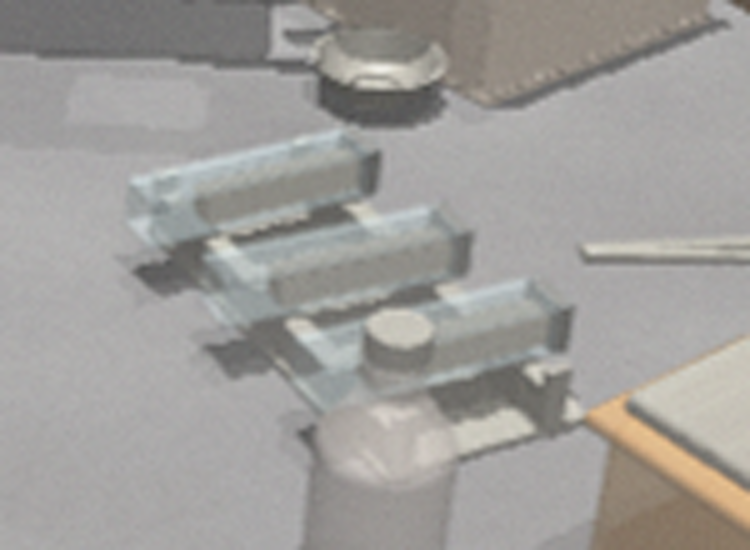

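```bash
cat >> h.py <<'E'
def frame(yaw):
    c,s=np.cos(yaw),np.sin(yaw);return np.array([[c,-s,0],[s,c,0],[0,0,1.]])
def wire(p,img,C,yaw,dims,off,sc,col):
    R=frame(yaw);h=np.array(dims)/2
    P=[(i,j,k) for i in(-1,1) for j in(-1,1) for k in(-1,1)]
    uv=[(proj(p,np.array(C)+R@(h*np.array(q)))-off)*sc for q in P]
    for a in range(8):
        for b in range(a):
            if sum(x!=y for x,y in zip(P[a],P[b]))==1:
                cv2.line(img,tuple(int(v*8) for v in uv[a]),tuple(int(v*8) for v in uv[b]),col,1,cv2.LINE_AA,3)
E
cat > ov.py <<'E'
from h import *
import sys
Y=np.radians(-97)
R=np.array([0.548,0.302]);T=[(.4636,.3119),(.553,.3031),(.6381,.2925)]
out=[]
for n,o,s in(('top',(160,190),4),('scene',(320,190),5)):
    p=snap(n);im=p['color'][:,:,::-1]
    a=cv2.resize(im[o[1]:o[1]+120 if n=='scene' else o[1]+140,o[0]:o[0]+150],None,fx=s,fy=s,interpolation=2).copy()
    Rm=frame(Y)
    wire(p,a,[R[0],R[1],.0],Y,(.0,.27,.0),np.array(o),s,(255,0,0))
    for x in(-.055,.04):
        wire(p,a,np.r_[R,.015]+Rm@[x,0,0],Y,(.014,.27,.03),np.array(o),s,(0,0,255))
    for t in T: wire(p,a,(*t,.046),Y,(.155,.032,.032),np.array(o),s,(0,255,0))
    cv2.imwrite('pics/ov_%s_%s.png'%(n,sys.argv[1]),a)
E
python3 ov.py a
```

```text
(no output)
```

View pics/ov_top_a.png

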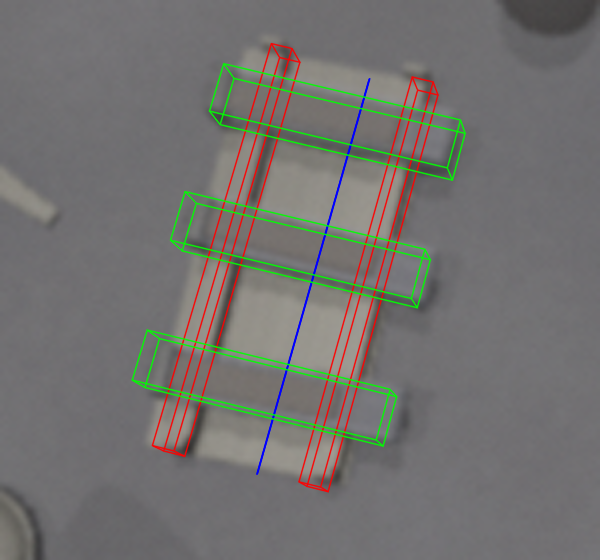

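View pics/ov_scene_a.png

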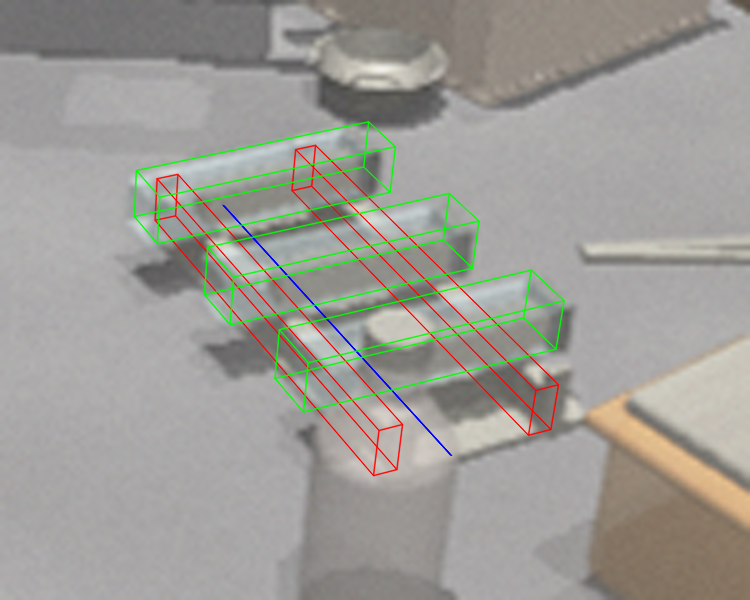

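```bash
python3 - <<'E'
import cv2,numpy as np
a=cv2.imread('pics/top0.png')
a=cv2.convertScaleAbs(a,alpha=1.6,beta=-40)
for nm,(x,y,w,h) in {'t1':(190,268,80,45),'t2':(198,232,80,45),'t3':(204,198,80,45)}.items():
    c=cv2.resize(a[y:y+h,x:x+w],None,fx=9,fy=9,interpolation=cv2.INTER_CUBIC)
    for i in range(0,w,10): cv2.putText(c,str(x+i),(i*9,8),0,.3,(0,255,255),1);cv2.line(c,(i*9,0),(i*9,h*9),(0,255,255) ,1) if 0 else cv2.line(c,(i*9,8),(i*9,14),(0,255,255),1)
    for i in range(0,h,5): cv2.putText(c,str(y+i),(0,i*9+4),0,.3,(0,255,255),1)
    cv2.imwrite('pics/z_%s.png'%nm,c)
ims=[cv2.imread('pics/z_%s.png'%n)[:198 if 0 else 405] for n in('t3','t2','t1')]
cv2.imwrite('pics/z_a.png',cv2.resize(np.vstack(ims[:2]),None,fx=.74,fy=.74,interpolation=cv2.INTER_AREA))
E
```

```text
(no output)
```

View pics/z_t1.png

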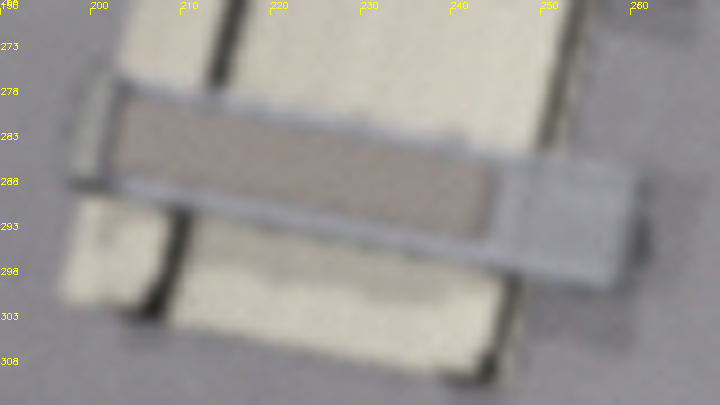

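View pics/z_t2.png

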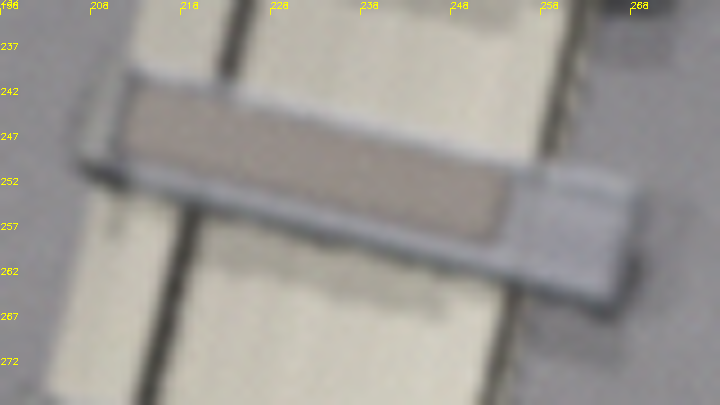

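View pics/z_t3.png

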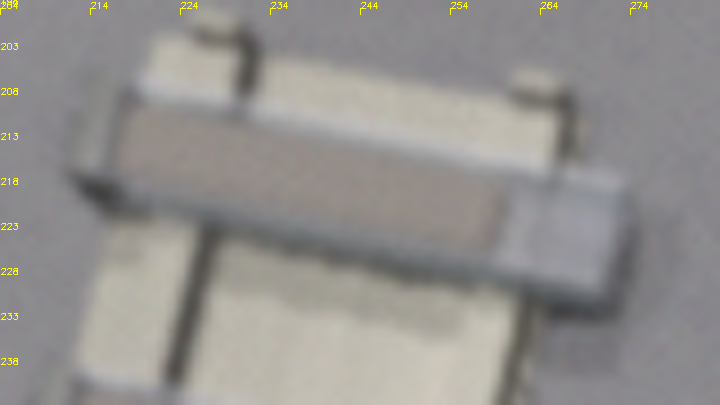

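```bash
python3 - <<'E'
from h import *
p=snap('top')
D={1:[(201.2,276.2),(197.9,287.5),(260.3,285.9),(257.8,299.2)],2:[(210.3,239.5),(206.7,249.9),(267.8,251.6),(265.1,264.9)],3:[(216.4,207.5),(211.9,217.0),(273.4,217.6),(271.1,229.8)]}
for k,v in D.items():
    q=[atz(p,u,.062)[:2] for u in v];c=(q[0]+q[1])/2;m=(q[2]+q[3])/2
    print(k,np.round(q,4).tolist(),'mid',np.round((c+m)/2,4),'len',np.linalg.norm(m-c),'w',np.linalg.norm(q[0]-q[1]),np.linalg.norm(q[2]-q[3]),'yaw',np.degrees(np.arctan2(*(m-c)[::-1])))
# rest: bar end stops etc
for nm,u,z in [('bar top far end left',(225.5,200.5),.03),('far right',(262.5,206.2),.03)]: print(nm,atz(p,u,z))
E
```

```text
1 [[0.4809, 0.3743], [0.4523, 0.3776], [0.4741, 0.2265], [0.441, 0.2279]] mid [0.4621 0.3016] len 0.14905357357025178 w 0.02881281989958721 0.03313113358945347 yaw -93.46785637164118
2 [[0.5752, 0.3671], [0.5479, 0.3717], [0.5615, 0.2202], [0.5274, 0.2222]] mid [0.553  0.2953] len 0.14919022356832518 w 0.027686786025656055 0.034148843817180884 yaw -96.59126801118484
3 [[0.6592, 0.3653], [0.6333, 0.3726], [0.65, 0.2185], [0.6178, 0.2198]] mid [0.6401 0.2941] len 0.15031431077736132 w 0.0269728527131641 0.03214919589684067 yaw -94.71227941098229
bar top far end left [0.68966614 0.35294479 0.03      ]
far right [0.68570339 0.25512413 0.03      ]
```

```bash
sed -i 's/^Y=.*/Y=np.radians(-95.5)/; s/^R=.*/R=np.array([0.553,0.300]);T=[]\nfor m,y in(((.4575,.2272),-93.8),((.5445,.2212),-96.3),((.634,.219),-94.7)):\n    y=np.radians(y);T.append((m[0]-.0775*np.cos(y),m[1]-.0775*np.sin(y),y))/; s/for t in T: wire(p,a,(\*t,.046),Y/for t in T: wire(p,a,(t[0],t[1],.046),t[2]/' ov.py; python3 ov.py b
```

```text
(no output)
```

View pics/ov_top_b.png

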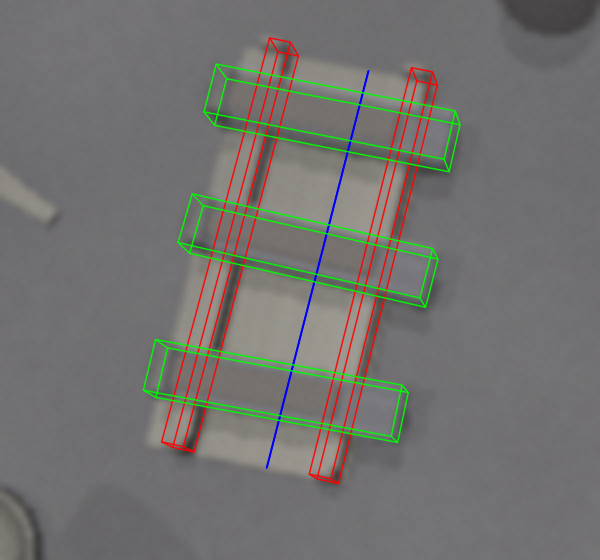

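View pics/ov_scene_b.png

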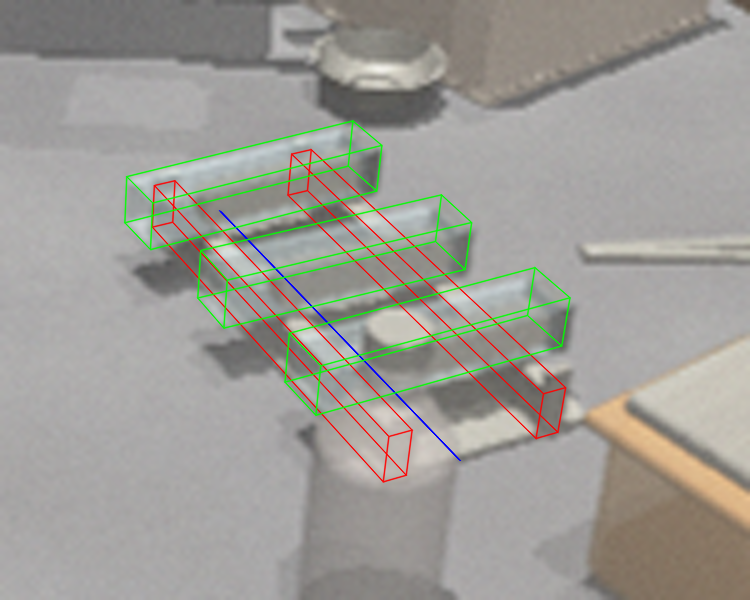

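```bash
cat >> h.py <<'E'
from scipy.spatial.transform import Rotation as Ro
def plan(tip, jaw_deg, tipoff=.173):
    """tool-axes offset and spin to bring tip to `tip`, jaw axis at jaw_deg (mod 180)"""
    o=ctrl.get_obs();w,x,y,z=o['eef_rot'];R=Ro.from_quat([x,y,z,w]).as_matrix()
    t=np.array(tip)+[0,0,tipoff]
    cur=np.degrees(np.arctan2(R[1,1],R[0,1]));sp=(cur-jaw_deg+90)%180-90
    print('t',round(o['time_s'],2),'TCP',np.round(o['eef_pos'],4),'jaw',round(cur,2),'opening',round(o['opening'],3),'F',np.round(o['wrist_force'],1),'q6',round(o['q'][5],2))
    print('offset mm',np.round(R.T@(t-o['eef_pos'])*1000,1),'spin',round(sp,2))
E
python3 - <<'E'
from h import *
ex=frame(np.radians(-95.5))[:,0]
m=np.array([.4575,.2272,0])
plan(m-ex*.002+[0,0,.100],-5.5)
E
```

```text
t 1.75 TCP [0.2443 0.5205 0.4047] jaw 64.86 opening 0.998 F [-0.3 -0.1 -0.8] q6 -0.21
offset mm [-317.  -173.1  131.7] spin 70.36
```

```bash
python3 -m handwheel '[{"offset":[-0.317,-0.173,0.05],"spin":70.4,"grip":0},{"offset":[-0.317,-0.173,0.05],"spin":70.4,"grip":0},{"offset":[-0.317,-0.173,0.05],"spin":70.4,"grip":0},{"offset":[-0.317,-0.173,0.05],"spin":70.4,"grip":0},{"offset":[-0.317,-0.173,0.05],"spin":70.4,"grip":0},{"offset":[-0.317,-0.173,0.05],"spin":70.4,"grip":0},{"offset":[-0.317,-0.173,0.05],"spin":70.4,"grip":0},{"offset":[-0.317,-0.173,0.13],"spin":70.4,"grip":0},{"offset":[-0.317,-0.173,0.13],"spin":70.4,"grip":0},{"offset":[-0.317,-0.173,0.13],"spin":70.4,"grip":0}]'
python3 - <<'E'
from h import *
ex=frame(np.radians(-95.5))[:,0]
m=np.array([.4575,.2272,0])
plan(m-ex*.002+[0,0,.100],-5.5)
for n in('top','scene'):
    p=snap(n);im=p['color'][:,:,::-1].copy()
    o=(190,210) if n=='top' else (300,150)
    s=5
    a=cv2.resize(im[o[1]:o[1]+110,o[0]:o[0]+130],None,fx=s,fy=s,interpolation=2)
    tip=ctrl.get_obs()['eef_pos']-np.array([0,0,.173])
    u=(proj(p,tip)-o)*s;cv2.circle(a,tuple(int(v) for v in u),3,(0,0,255),-1)
    cv2.imwrite('pics/m1_%s.png'%n,a)
E
```

```text
time_s: 3.0
eef_pos: [0.4573, 0.2293, 0.2738]
eef_rot: [-0.001, 0.74, 0.672, -0.001]
wrist_force: [-0.3, 0.3, 0.2]
opening: 0.0
t 3.0 TCP [0.4573 0.2293 0.2738] jaw -5.52 opening 0.0 F [-0.3  0.3  0.2] q6 0.33
offset mm [-0.1  0.4  0.8] spin -0.02
```

View pics/m1_top.png

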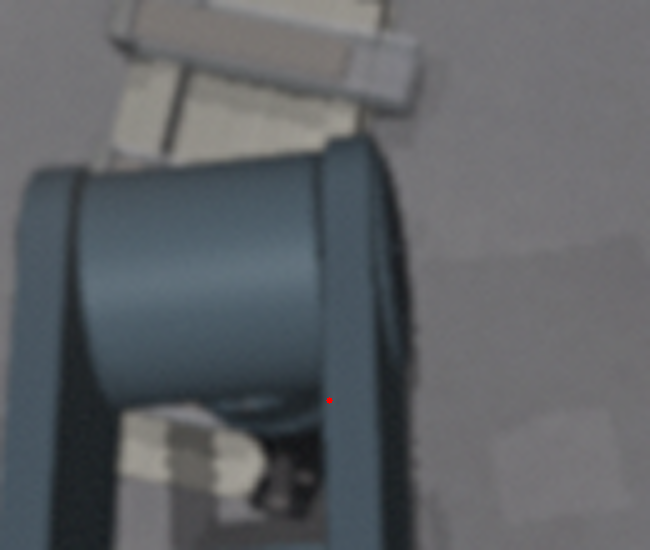

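View pics/m1_scene.png

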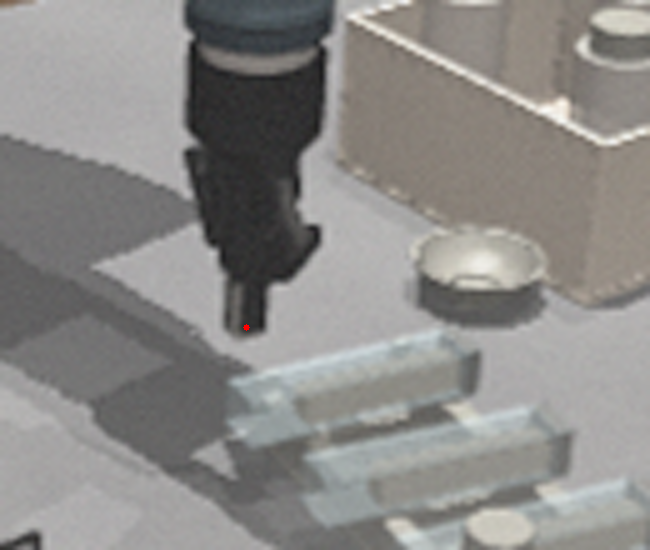

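```bash
python3 -m handwheel '[{"offset":[0,0,0.033],"spin":0,"grip":0},{"offset":[0,0,0.035],"spin":0,"grip":0},{"offset":[0,0,0.036],"spin":0,"grip":0},{"offset":[0,0,0.037],"spin":0,"grip":0},{"offset":[0,0,0.038],"spin":0,"grip":0},{"offset":[0,0,0.039],"spin":0,"grip":0}]'
cat > look.py <<'E'
from h import *
import sys
s=5;n,nm=sys.argv[1:3];o=[int(v) for v in sys.argv[3:5]]
w,h=(int(sys.argv[5]),int(sys.argv[6])) if len(sys.argv)>6 else (130,110)
s=min(790/w,590/h)
p=snap(n);im=p['color'][:,:,::-1]
cv2.imwrite('pics/%s.png'%nm,cv2.resize(im[o[1]:o[1]+h,o[0]:o[0]+w],None,fx=s,fy=s,interpolation=2))
E
python3 look.py scene m2 310 180
```

```text
time_s: 3.85
eef_pos: [0.4579, 0.2293, 0.2361]
eef_rot: [0.0, 0.74, 0.672, 0.0]
wrist_force: [-0.5, -1.2, 0.7]
opening: 0.001
```

View pics/m2.png

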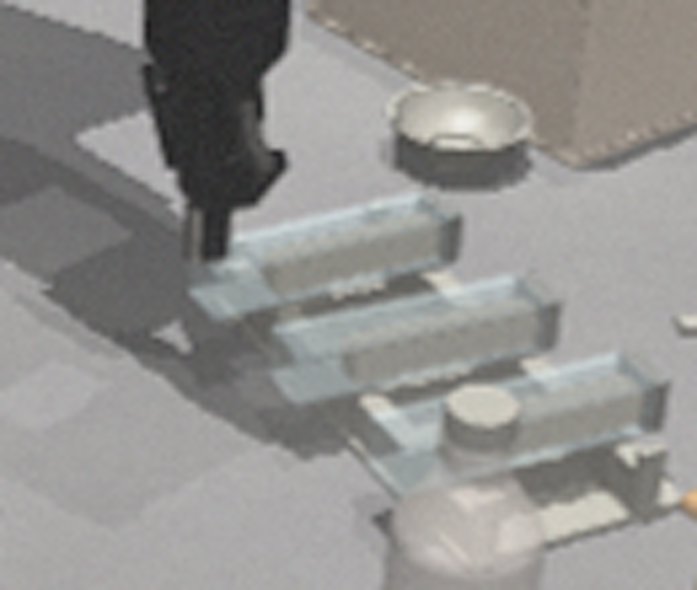

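```bash
python3 -m handwheel '[{"offset":[0,0,0.001],"spin":0,"grip":0},{"offset":[-0.001,0,0.002],"spin":0,"grip":0},{"offset":[-0.003,0,0.003],"spin":0,"grip":0},{"offset":[-0.005,0,0.005],"spin":0,"grip":0},{"offset":[-0.0065,0,0.0065],"spin":0,"grip":0},{"offset":[-0.008,0,0.008],"spin":0,"grip":0},{"offset":[-0.0095,0,0.010],"spin":0,"grip":0},{"offset":[-0.0095,0,0.010],"spin":0,"grip":0}]'
python3 look.py scene m3 310 180
```

```text
time_s: 4.9
eef_pos: [0.4567, 0.2196, 0.2255]
eef_rot: [-0.0, 0.74, 0.672, -0.0]
wrist_force: [0.0, 0.1, 1.9]
opening: -0.002
```

View pics/m3.png

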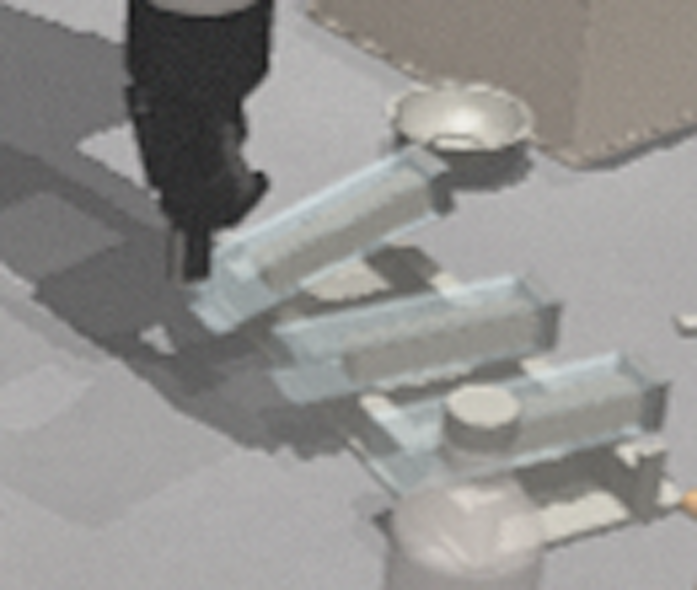

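```bash
python3 -m handwheel '[{"offset":[-0.001,0,0.001],"spin":0,"grip":0},{"offset":[-0.0015,0,0.002],"spin":0,"grip":0},{"offset":[-0.002,0,0.003],"spin":0,"grip":0},{"offset":[-0.0025,0,0.004],"spin":0,"grip":0},{"offset":[-0.003,0,0.005],"spin":0,"grip":0},{"offset":[-0.0035,0,0.006],"spin":0,"grip":0},{"offset":[-0.0035,0,0.006],"spin":0,"grip":0},{"offset":[-0.0035,0,0.006],"spin":0,"grip":0},{"offset":[-0.0035,0,0.006],"spin":0,"grip":0}]'
python3 look.py scene m4 310 180
```

```text
time_s: 6.08
eef_pos: [0.4565, 0.2163, 0.2197]
eef_rot: [0.0, 0.74, 0.672, -0.0]
wrist_force: [-0.9, -0.2, 1.2]
opening: -0.001
```

View pics/m4.png

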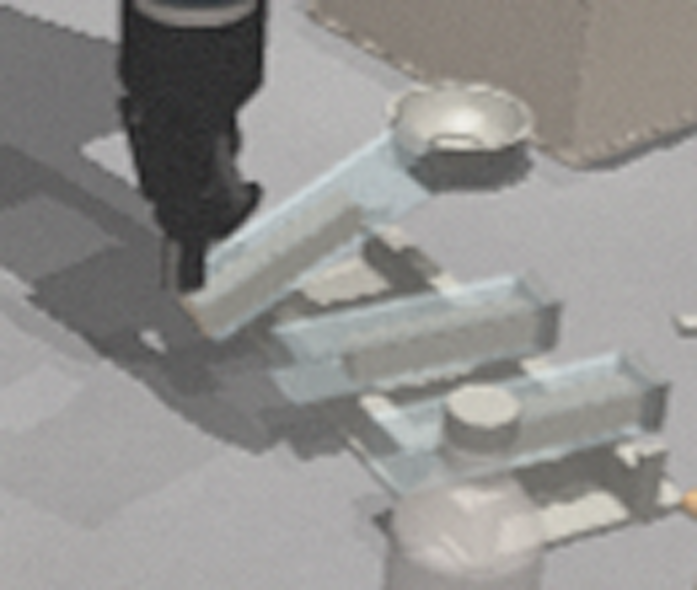

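```bash
python3 -m handwheel '[{"offset":[0,0,0],"spin":0,"grip":0},{"offset":[0,0,0],"spin":0,"grip":0},{"offset":[0,0,0],"spin":0,"grip":0}]'
python3 look.py scene m5 310 180
```

```text
time_s: 6.5
eef_pos: [0.4565, 0.2163, 0.2197]
eef_rot: [0.0, 0.74, 0.672, -0.0]
wrist_force: [-0.0, -0.0, -0.0]
opening: 0.004
```

View pics/m5.png

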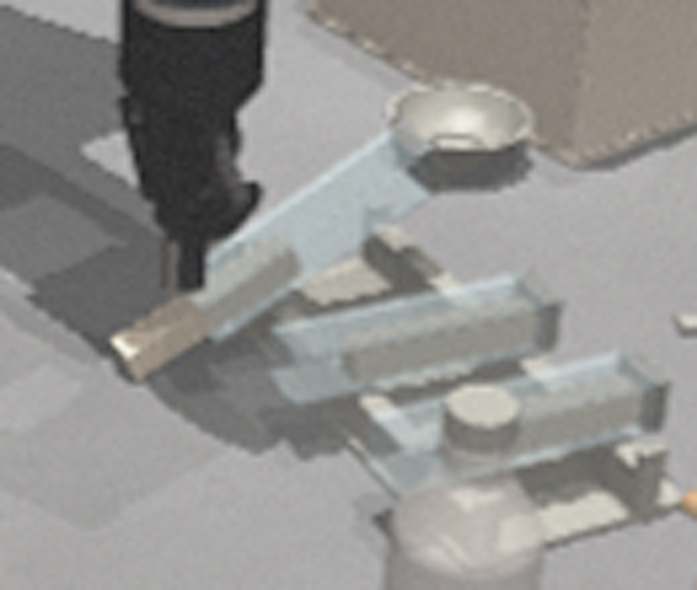

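Stick 1 now shows about 40 mm at the mouth, its end on the table. Reversing the arc to lay the tube back.

```bash
python3 -m handwheel '[{"offset":[0.001,0,-0.0015],"spin":0,"grip":0},{"offset":[0.002,0,-0.003],"spin":0,"grip":0},{"offset":[0.003,0,-0.0045],"spin":0,"grip":0},{"offset":[0.004,0,-0.006],"spin":0,"grip":0},{"offset":[0.0055,0,-0.0075],"spin":0,"grip":0},{"offset":[0.007,0,-0.009],"spin":0,"grip":0},{"offset":[0.0085,0,-0.0105],"spin":0,"grip":0},{"offset":[0.010,0,-0.012],"spin":0,"grip":0},{"offset":[0.0115,0,-0.0135],"spin":0,"grip":0},{"offset":[0.0125,0,-0.0145],"spin":0,"grip":0},{"offset":[0.013,0,-0.0155],"spin":0,"grip":0},{"offset":[0.013,0,-0.017],"spin":0,"grip":0},{"offset":[0.013,0,-0.037],"spin":0,"grip":0},{"offset":[0.013,0,-0.037],"spin":0,"grip":0}]'
python3 look.py scene m6 310 180
python3 - <<'E'
from h import *
ex=frame(np.radians(-95.5))[:,0]
m=np.array([.5445,.2212,0])
plan(m-ex*.001+[0,0,.085],-5.5)
E
```

```text
time_s: 8.3
eef_pos: [0.4582, 0.2297, 0.2576]
eef_rot: [0.0, 0.74, 0.672, 0.001]
wrist_force: [-0.5, 0.5, 0.2]
opening: -0.0
t 8.35 TCP [0.4579 0.2295 0.2568] jaw -5.54 opening 0.001 F [ 0.8  0.7 -0.2] q6 0.33
offset mm [ 1.1 87.  -1.1] spin -0.04
```

View pics/m6.png

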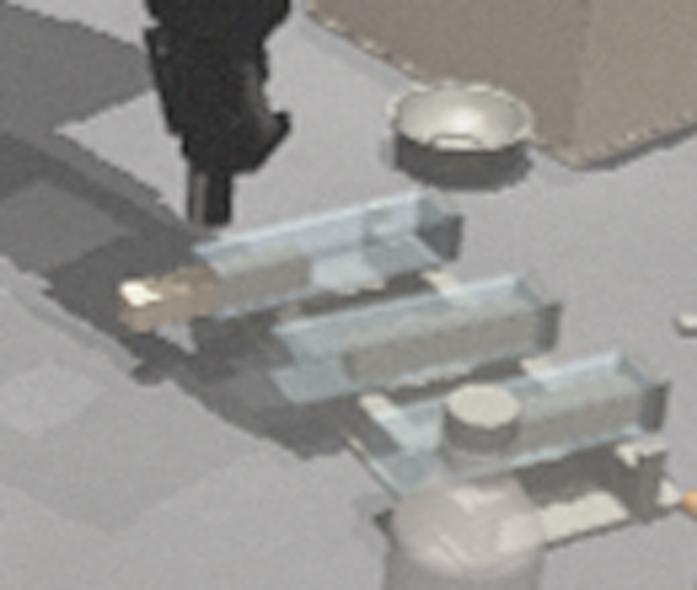

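```bash
python3 -m handwheel '[{"offset":[0.001,0.05,0],"spin":0,"grip":0},{"offset":[0.001,0.087,0],"spin":0,"grip":0},{"offset":[0.001,0.087,0.016],"spin":0,"grip":0},{"offset":[0.001,0.087,0.018],"spin":0,"grip":0},{"offset":[0.001,0.087,0.020],"spin":0,"grip":0},{"offset":[0.001,0.087,0.0205],"spin":0,"grip":0}]'
python3 look.py scene m7 310 180
```

```text
time_s: 9.1
eef_pos: [0.5438, 0.2221, 0.2362]
eef_rot: [-0.0, 0.74, 0.672, -0.0]
wrist_force: [-0.6, 0.4, 0.8]
opening: 0.002
```

View pics/m7.png

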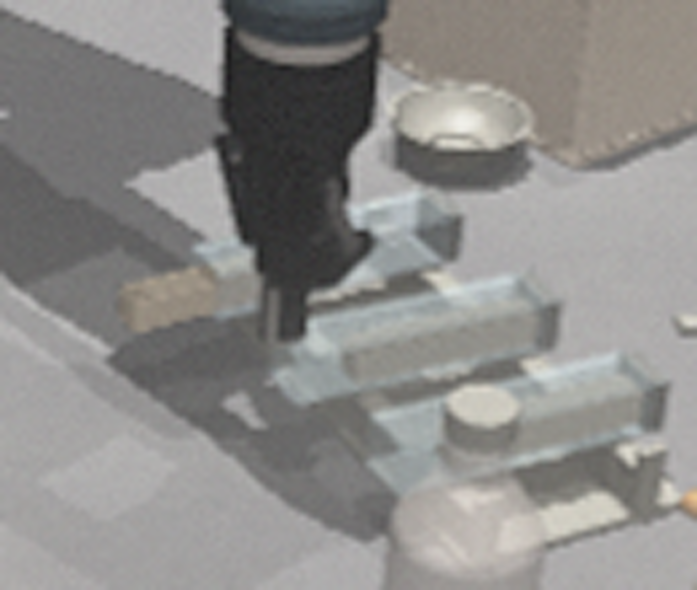

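```bash
python3 -m handwheel '[{"offset":[0,0,0.001],"spin":0,"grip":0},{"offset":[-0.001,0,0.002],"spin":0,"grip":0},{"offset":[-0.003,0,0.003],"spin":0,"grip":0},{"offset":[-0.005,0,0.005],"spin":0,"grip":0},{"offset":[-0.0065,0,0.0065],"spin":0,"grip":0},{"offset":[-0.008,0,0.008],"spin":0,"grip":0},{"offset":[-0.0095,0,0.010],"spin":0,"grip":0},{"offset":[-0.0105,0,0.011],"spin":0,"grip":0},{"offset":[-0.0115,0,0.012],"spin":0,"grip":0},{"offset":[-0.012,0,0.013],"spin":0,"grip":0},{"offset":[-0.0125,0,0.014],"spin":0,"grip":0},{"offset":[-0.013,0,0.0145],"spin":0,"grip":0},{"offset":[-0.013,0,0.0145],"spin":0,"grip":0},{"offset":[-0.013,0,0.0145],"spin":0,"grip":0}]'
python3 look.py scene m8 310 180
```

```text
time_s: 10.9
eef_pos: [0.5432, 0.2089, 0.2217]
eef_rot: [0.0, 0.74, 0.672, -0.0]
wrist_force: [-0.9, 0.1, 0.9]
opening: -0.003
```

View pics/m8.png

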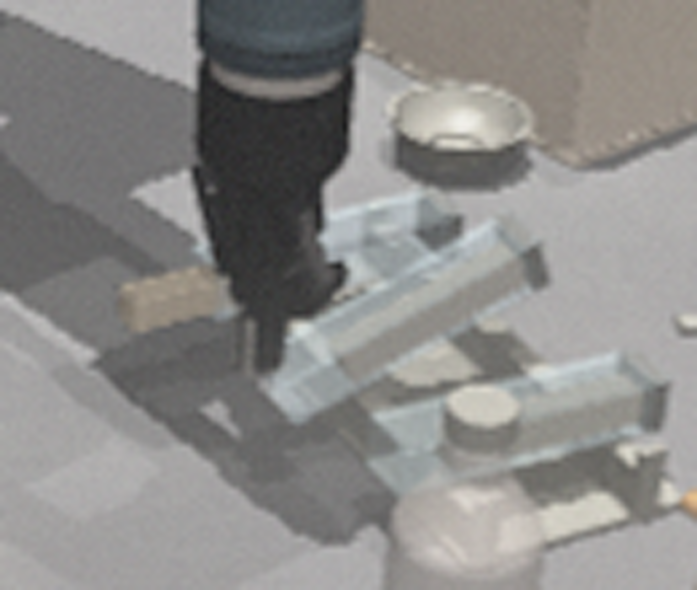

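Tilted but not sliding yet; a little more.

```bash
python3 -m handwheel '[{"offset":[-0.0003,0,0.001],"spin":0,"grip":0},{"offset":[-0.0006,0,0.002],"spin":0,"grip":0},{"offset":[-0.0006,0,0.002],"spin":0,"grip":0},{"offset":[-0.0006,0,0.002],"spin":0,"grip":0},{"offset":[-0.0006,0,0.002],"spin":0,"grip":0}]'
python3 look.py scene m9 310 180
```

```text
time_s: 11.58
eef_pos: [0.5431, 0.2083, 0.2197]
eef_rot: [0.0, 0.74, 0.672, -0.0]
wrist_force: [-0.2, -1.0, 1.9]
opening: -0.001
```

View pics/m9.png

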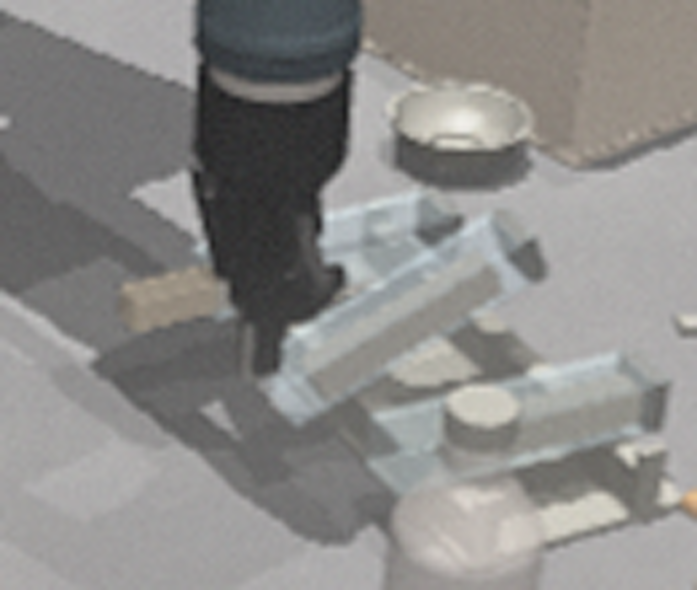

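```bash
python3 -m handwheel '[{"offset":[0,0,0],"spin":0,"grip":0},{"offset":[0,0,0],"spin":0,"grip":0},{"offset":[0,0,0],"spin":0,"grip":0},{"offset":[0,0,0],"spin":0,"grip":0}]'
python3 look.py scene m10 310 180
```

```text
time_s: 12.12
eef_pos: [0.5431, 0.2082, 0.2196]
eef_rot: [0.0, 0.74, 0.672, -0.0]
wrist_force: [-0.2, -2.1, 0.1]
opening: -0.0
```

View pics/m10.png

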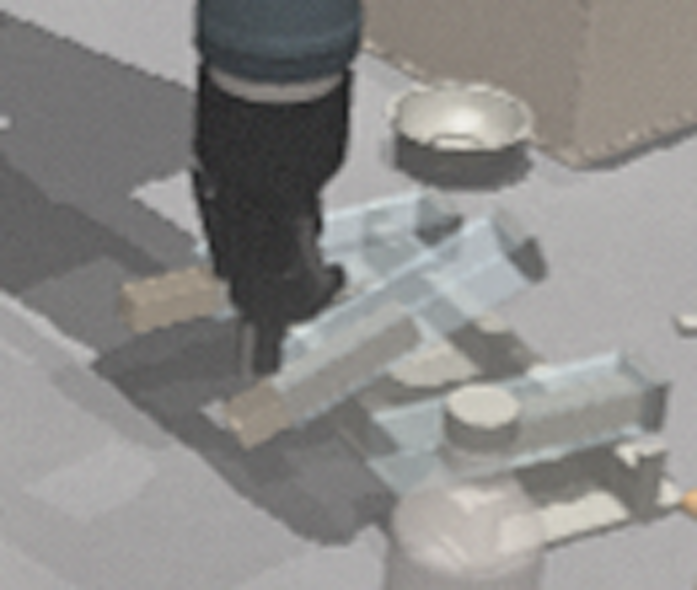

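```bash
python3 -m handwheel '[{"offset":[0,0,0],"spin":0,"grip":0},{"offset":[0.001,0,-0.0015],"spin":0,"grip":0},{"offset":[0.002,0,-0.003],"spin":0,"grip":0},{"offset":[0.003,0,-0.0045],"spin":0,"grip":0},{"offset":[0.004,0,-0.006],"spin":0,"grip":0},{"offset":[0.0055,0,-0.0075],"spin":0,"grip":0},{"offset":[0.007,0,-0.009],"spin":0,"grip":0},{"offset":[0.0085,0,-0.0105],"spin":0,"grip":0},{"offset":[0.010,0,-0.012],"spin":0,"grip":0},{"offset":[0.0115,0,-0.0135],"spin":0,"grip":0},{"offset":[0.0125,0,-0.0145],"spin":0,"grip":0},{"offset":[0.013,0,-0.0155],"spin":0,"grip":0},{"offset":[0.0135,0,-0.017],"spin":0,"grip":0},{"offset":[0.0135,0,-0.037],"spin":0,"grip":0},{"offset":[0.0135,0,-0.037],"spin":0,"grip":0}]'
python3 look.py scene m11 310 180
python3 - <<'E'
from h import *
ex=frame(np.radians(-95.5))[:,0]
m=np.array([.634,.219,0])
plan(m+ex*.002+[0,0,.085],-5.5)
E
```

```text
time_s: 14.05
eef_pos: [0.5454, 0.2222, 0.2591]
eef_rot: [0.001, 0.74, 0.672, 0.002]
wrist_force: [0.2, 0.8, 0.2]
opening: -0.0
t 14.1 TCP [0.545  0.222  0.2582] jaw -5.53 opening 0.004 F [-0.1  0.2 -0.4] q6 0.28
offset mm [ 3.6 88.9  0.5] spin -0.03
```

View pics/m11.png

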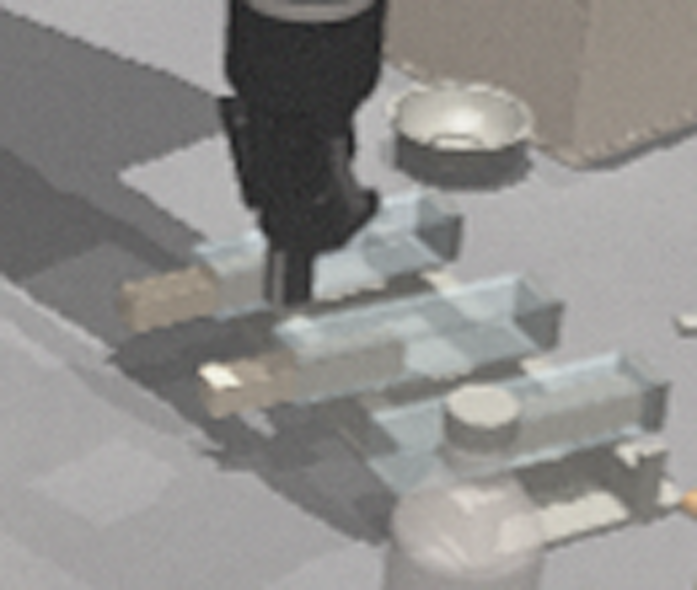

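```bash
python3 -m handwheel '[{"offset":[0.0035,0.05,0],"spin":0,"grip":0},{"offset":[0.0035,0.089,0],"spin":0,"grip":0},{"offset":[0.0035,0.089,0.016],"spin":0,"grip":0},{"offset":[0.0035,0.089,0.018],"spin":0,"grip":0},{"offset":[0.0035,0.089,0.020],"spin":0,"grip":0},{"offset":[0.0035,0.089,0.022],"spin":0,"grip":0}]'
python3 look.py scene m12 310 180
python3 look.py top m12t 180 160
python3 - <<'E'
from h import *
p=snap('top')
for t in('bottle','cleaner','dish'):
    for r in landmark_of(p,t)[:2]: print(t,r['uv'],r['confidence'],atz(p,r['uv'],0))
E
```

```text
time_s: 14.85
eef_pos: [0.6328, 0.2169, 0.2352]
eef_rot: [0.0, 0.74, 0.672, -0.0]
wrist_force: [-0.7, -1.7, 5.4]
opening: 0.001
bottle [298.5, 189.2] 0.56 [0.75279514 0.17093332 0.        ]
cleaner [466.0, 205.0] 0.78 [ 0.76161109 -0.27770122  0.        ]
dish [153.4, 327.7] 0.91 [0.34482633 0.48849093 0.        ]
```

View pics/m12.png

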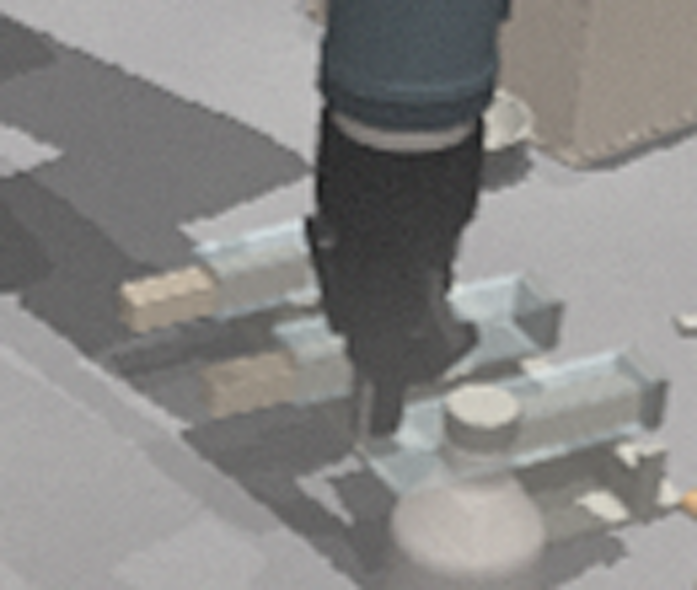

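View pics/m12t.png

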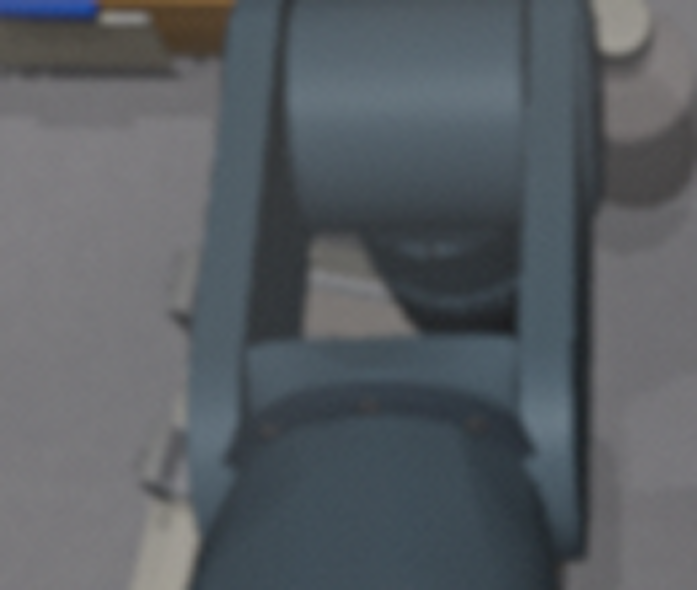

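```bash
python3 -m handwheel '[{"offset":[-0.0015,0,0.001],"spin":0,"grip":0},{"offset":[-0.003,0,0.0022],"spin":0,"grip":0},{"offset":[-0.005,0,0.004],"spin":0,"grip":0},{"offset":[-0.0065,0,0.0055],"spin":0,"grip":0},{"offset":[-0.008,0,0.007],"spin":0,"grip":0},{"offset":[-0.0095,0,0.0085],"spin":0,"grip":0},{"offset":[-0.0105,0,0.0095],"spin":0,"grip":0},{"offset":[-0.0115,0,0.0105],"spin":0,"grip":0},{"offset":[-0.0125,0,0.0115],"spin":0,"grip":0},{"offset":[-0.013,0,0.0125],"spin":0,"grip":0},{"offset":[-0.0135,0,0.0135],"spin":0,"grip":0},{"offset":[-0.0135,0,0.0135],"spin":0,"grip":0},{"offset":[-0.0135,0,0.0135],"spin":0,"grip":0},{"offset":[-0.0135,0,0.0135],"spin":0,"grip":0}]'
python3 look.py scene m13 310 180
```

```text
time_s: 16.9
eef_pos: [0.6321, 0.2032, 0.2212]
eef_rot: [0.0, 0.74, 0.672, 0.0]
wrist_force: [1.1, 0.2, -0.3]
opening: 0.002
```

View pics/m13.png

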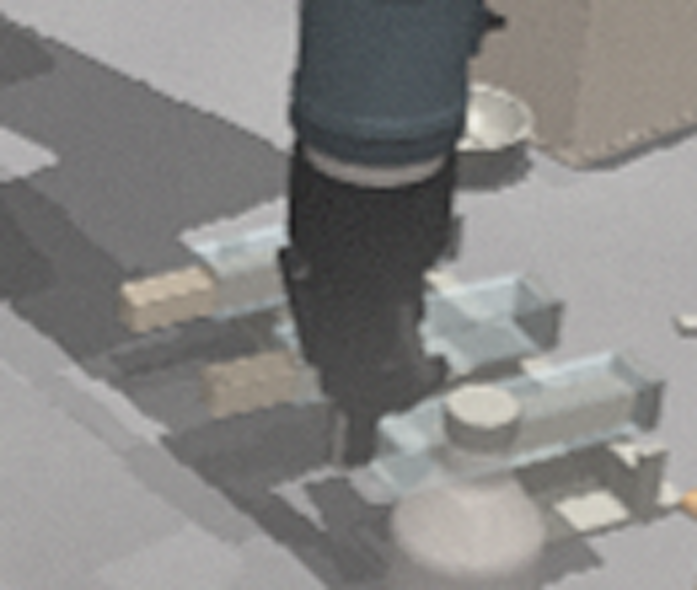

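```bash
python3 -m handwheel '[{"offset":[-0.006,0,0],"spin":0,"grip":0},{"offset":[-0.006,0,-0.06],"spin":0,"grip":0},{"offset":[-0.006,-0.14,-0.08],"spin":0,"grip":0},{"offset":[-0.006,-0.2,-0.08],"spin":0,"grip":0},{"offset":[-0.006,-0.26,-0.08],"spin":0,"grip":0},{"offset":[-0.006,-0.3,-0.08],"spin":0,"grip":0},{"offset":[-0.006,-0.3,-0.08],"spin":0,"grip":0},{"offset":[-0.006,-0.3,-0.08],"spin":0,"grip":0}]'
python3 look.py top n1 180 190 110 90
python3 look.py scene n2 330 200 120 90
```

```text
time_s: 17.95
eef_pos: [0.3297, 0.2262, 0.3008]
eef_rot: [-0.0, 0.74, 0.673, -0.001]
wrist_force: [0.0, 0.5, -0.3]
opening: -0.0
```

View pics/n1.png

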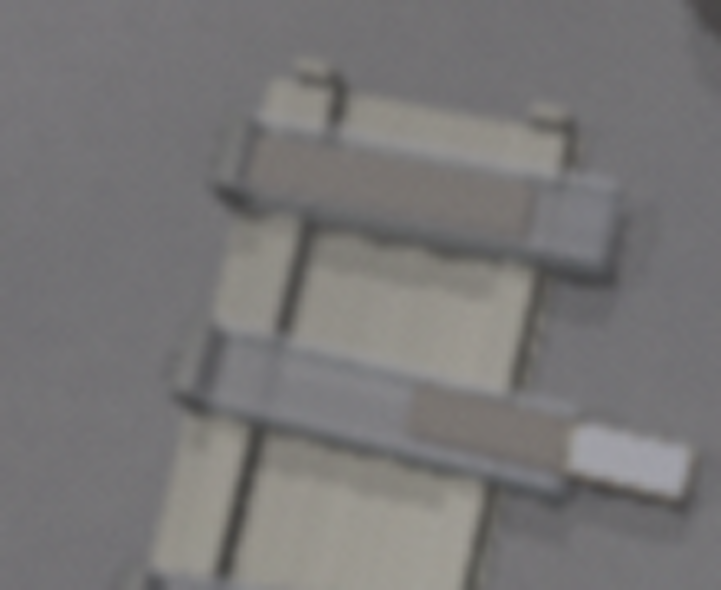

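View pics/n2.png

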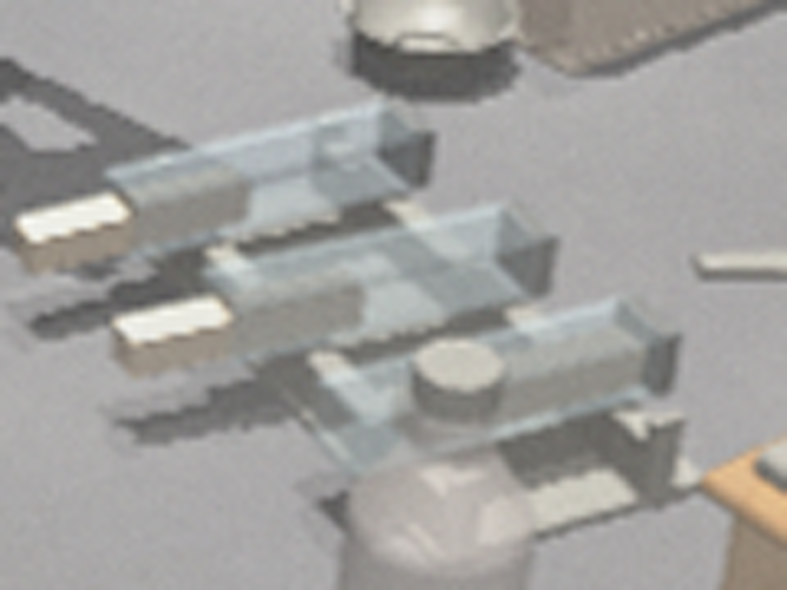

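```bash
python3 - <<'E'
from h import *
p=snap('top')
a=atz(p,(273.8,216.8),.062);b=atz(p,(271.0,229.6),.062);print(a,b,(a+b)/2)
ex=frame(np.radians(-95.5))[:,0]
m=np.array([.634,.219,0])
plan(m-ex*.001+[0,0,.085],-5.5)
E
```

```text
[0.65214514 0.21775985 0.062     ] [0.61831662 0.22015849 0.062     ] [0.63523088 0.21895917 0.062     ]
t 18.1 TCP [0.3339 0.2262 0.3019] jaw -5.55 opening -0.0 F [ 0.2 -0.9  0.1] q6 0.4
offset mm [ 22.9 299.3  44.5] spin -0.05
```

```bash
python3 -m handwheel '[{"offset":[0.024,0.06,0.01],"spin":0,"grip":0},{"offset":[0.024,0.12,0.01],"spin":0,"grip":0},{"offset":[0.024,0.18,0.01],"spin":0,"grip":0},{"offset":[0.024,0.24,0.01],"spin":0,"grip":0},{"offset":[0.024,0.30,0.01],"spin":0,"grip":0},{"offset":[0.024,0.30,0.01],"spin":0,"grip":0},{"offset":[0.024,0.30,0.05],"spin":0,"grip":0},{"offset":[0.024,0.30,0.064],"spin":0,"grip":0},{"offset":[0.024,0.30,0.065],"spin":0,"grip":0},{"offset":[0.024,0.30,0.066],"spin":0,"grip":0}]'
python3 look.py scene n3 310 180
```

```text
time_s: 19.35
eef_pos: [0.6341, 0.2213, 0.2361]
eef_rot: [0.0, 0.74, 0.672, 0.001]
wrist_force: [-0.4, -0.2, 0.1]
opening: -0.001
```

View pics/n3.png

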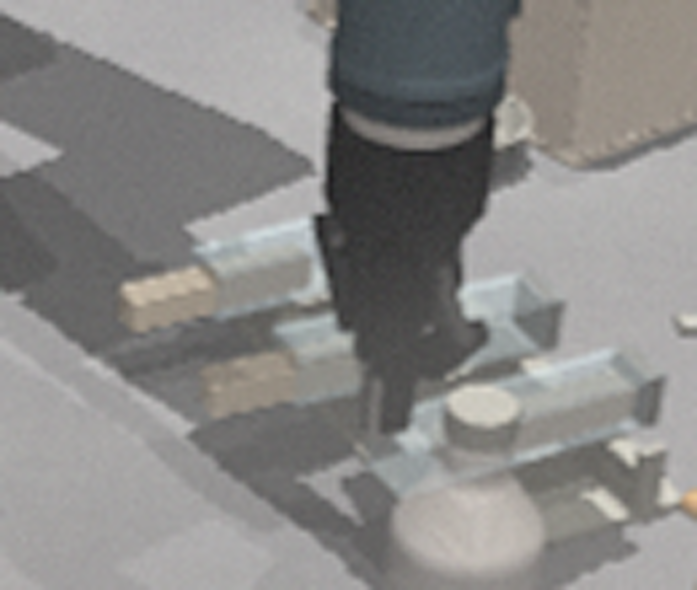

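```bash
python3 -m handwheel '[{"offset":[0,0,0.001],"spin":0,"grip":0},{"offset":[0,0,0.002],"spin":0,"grip":0},{"offset":[-0.001,0,0.003],"spin":0,"grip":0},{"offset":[-0.0025,0,0.004],"spin":0,"grip":0},{"offset":[-0.004,0,0.005],"spin":0,"grip":0},{"offset":[-0.0055,0,0.006],"spin":0,"grip":0},{"offset":[-0.007,0,0.007],"spin":0,"grip":0},{"offset":[-0.008,0,0.008],"spin":0,"grip":0}]'
python3 look.py scene n4 310 180
```

```text
time_s: 20.4
eef_pos: [0.6333, 0.213, 0.2276]
eef_rot: [0.0, 0.74, 0.672, 0.0]
wrist_force: [0.8, -1.0, 4.0]
opening: 0.001
```

View pics/n4.png

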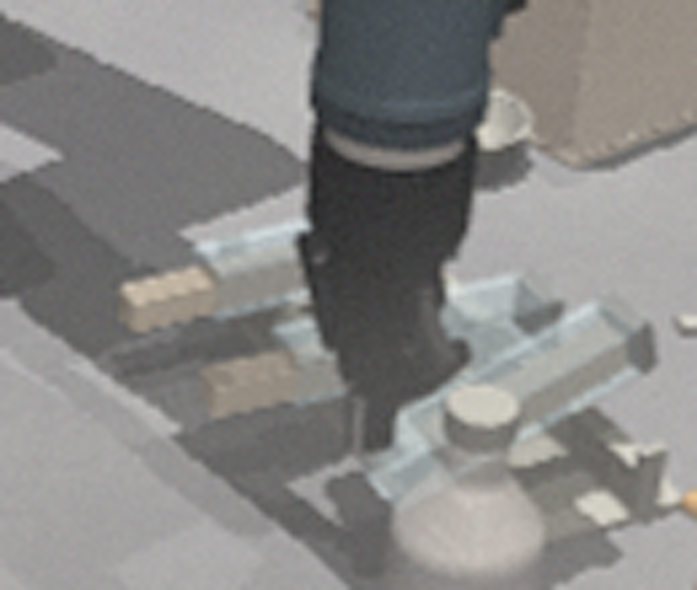

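```bash
python3 -m handwheel '[{"offset":[-0.0005,0,0.001],"spin":0,"grip":0},{"offset":[-0.001,0,0.002],"spin":0,"grip":0},{"offset":[-0.0015,0,0.003],"spin":0,"grip":0},{"offset":[-0.002,0,0.0035],"spin":0,"grip":0},{"offset":[-0.002,0,0.0035],"spin":0,"grip":0},{"offset":[-0.002,0,0.0035],"spin":0,"grip":0}]'
python3 look.py scene n5 310 180
```

```text
time_s: 21.2
eef_pos: [0.6331, 0.2106, 0.2239]
eef_rot: [0.001, 0.74, 0.672, -0.0]
wrist_force: [1.1, -4.0, 5.9]
opening: 0.004
```

View pics/n5.png

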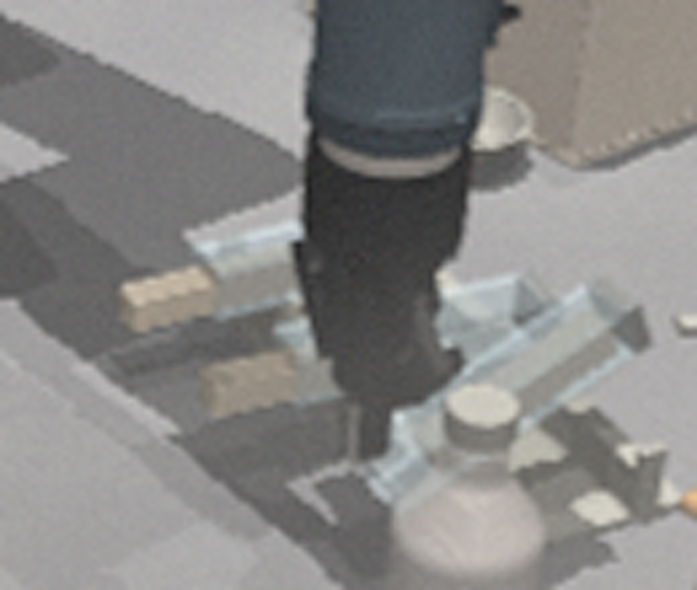

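```bash
python3 -m handwheel '[{"offset":[-0.0003,0,0.001],"spin":0,"grip":0},{"offset":[-0.0006,0,0.0018],"spin":0,"grip":0},{"offset":[-0.0006,0,0.0018],"spin":0,"grip":0},{"offset":[-0.0006,0,0.0018],"spin":0,"grip":0}]'
python3 look.py scene n6 310 180
```

```text
time_s: 21.75
eef_pos: [0.633, 0.2096, 0.2219]
eef_rot: [0.001, 0.741, 0.672, -0.001]
wrist_force: [0.1, -5.7, 5.2]
opening: -0.002
```

View pics/n6.png

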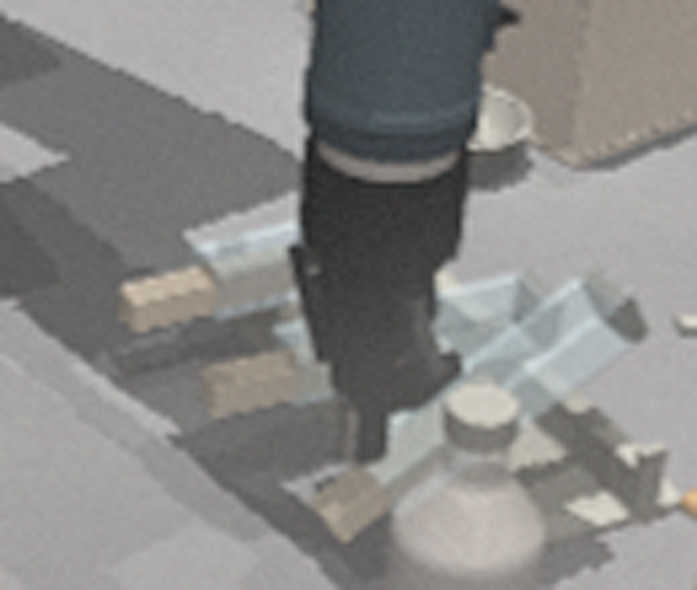

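```bash
python3 -m handwheel '[{"offset":[0,0,0],"spin":0,"grip":0},{"offset":[0.0005,0,-0.001],"spin":0,"grip":0},{"offset":[0.001,0,-0.0022],"spin":0,"grip":0},{"offset":[0.0017,0,-0.0035],"spin":0,"grip":0},{"offset":[0.0025,0,-0.005],"spin":0,"grip":0},{"offset":[0.0035,0,-0.0063],"spin":0,"grip":0},{"offset":[0.005,0,-0.0075],"spin":0,"grip":0},{"offset":[0.0065,0,-0.0085],"spin":0,"grip":0},{"offset":[0.008,0,-0.0095],"spin":0,"grip":0},{"offset":[0.0095,0,-0.0105],"spin":0,"grip":0},{"offset":[0.0105,0,-0.0115],"spin":0,"grip":0},{"offset":[0.0105,0,-0.0125],"spin":0,"grip":0},{"offset":[0.0105,0,-0.0145],"spin":0,"grip":0},{"offset":[0.0105,0,-0.05],"spin":0,"grip":0},{"offset":[0.0105,0,-0.08],"spin":0,"grip":0.6},{"offset":[-0.06,0,-0.1],"spin":0,"grip":0.6},{"offset":[-0.12,0,-0.1],"spin":0,"grip":0.6},{"offset":[-0.17,0,-0.1],"spin":0,"grip":0.6},{"offset":[-0.17,0,-0.1],"spin":0,"grip":0.6}]'
python3 look.py scene n7 310 180
python3 look.py top n8 180 190 130 120
```

```text
time_s: 24.18
eef_pos: [0.6158, 0.0383, 0.3211]
eef_rot: [-0.001, 0.742, 0.67, -0.0]
wrist_force: [1.1, 1.0, 0.1]
opening: 0.598
```

View pics/n7.png

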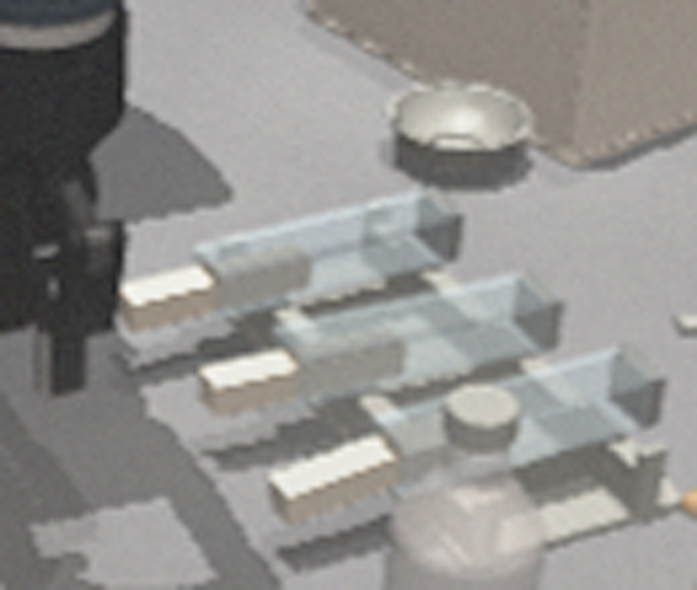

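View pics/n8.png

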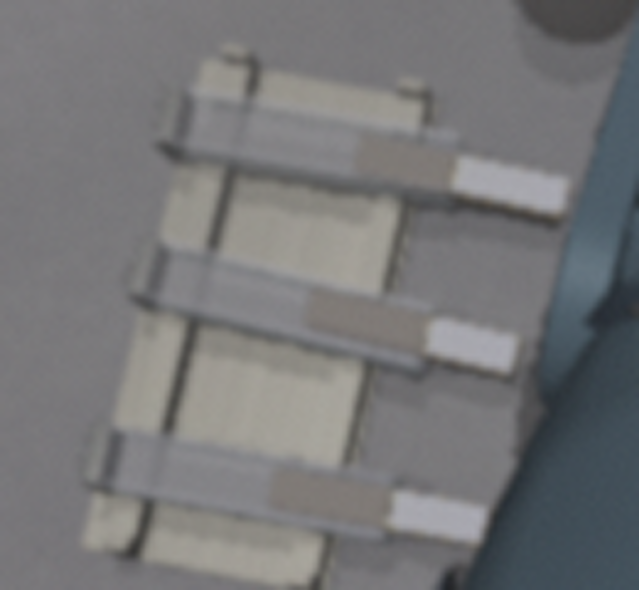

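```bash
python3 - <<'E'
from h import *
p=snap('top')
f=lambda c:((c[0]+.5)/4.917-.5+180,(c[1]+.5)/4.917-.5+190)
for k,e,m in((1,(485,525),(389,509)),(2,(517,356),(428,338)),(3,(567,195),(455,174))):
    E=atz(p,f(e),.053);M=atz(p,f(m),.053);d=E-M
    y=np.degrees(np.arctan2(d[1],d[0]));u=d/np.linalg.norm(d)
    print(k,'end',np.round(E,4),'mouth',np.round(M,4),'exposed',np.linalg.norm(d),'yaw',y,'grip',np.round(E-u*.018,4))
for n,uv in (('nearL',(355,331)),('nearR',(438,330)),('farL',(354.5,237.5)),('farR',(434.5,236.5))): print(n,atz(p,uv,.08))
plan((.33+.1,.18,.1),-4,.1547)
E
```

```text
1 end [0.4548 0.1802 0.053 ] mouth [0.4571 0.2291 0.053 ] exposed 0.04887654429903216 yaw -92.73996455791135 grip [0.4556 0.1982 0.053 ]
2 end [0.542  0.1758 0.053 ] mouth [0.5459 0.2219 0.053 ] exposed 0.04628182046035017 yaw -94.85582467917034 grip [0.5435 0.1937 0.053 ]
3 end [0.6285 0.1615 0.053 ] mouth [0.6328 0.2202 0.053 ] exposed 0.058850351139753135 yaw -94.17068009485948 grip [0.6298 0.1794 0.053 ]
nearL [ 0.39125446 -0.01470244  0.08      ]
nearR [ 0.4166984  -0.21039453  0.08      ]
farL [0.6182194  0.01054165 0.08      ]
farR [ 0.64397541 -0.18528224  0.08      ]
t 24.32 TCP [0.6161 0.0424 0.3212] jaw -5.52 opening 0.602 F [0.4 0.3 0.6] q6 -0.03
offset mm [ 119.  -198.4   66.9] spin -1.52
```

```bash
cat >> h.py <<'E'
PC=np.array([.517,-.100]);PY=np.radians(7.4)
def pan(x,y): 
    v=PC+frame(PY)[:2,:2]@np.array([x,y]);return v
E
python3 - <<'E'
from h import *
plan((.4556,.198,.092),-2.9,.1547)
E
```

```text
t 24.32 TCP [0.6161 0.0424 0.3212] jaw -5.52 opening 0.602 F [0.4 0.3 0.6] q6 -0.03
offset mm [ 139.3 -174.7   74.9] spin -2.62
```

```bash
python3 -m handwheel '[{"offset":[0.05,-0.06,0.02],"spin":-2.6,"grip":0.6},{"offset":[0.1,-0.12,0.04],"spin":-2.6,"grip":0.6},{"offset":[0.139,-0.175,0.06],"spin":-2.6,"grip":0.6},{"offset":[0.139,-0.175,0.075],"spin":-2.6,"grip":0.6},{"offset":[0.139,-0.175,0.075],"spin":-2.6,"grip":0.6},{"offset":[0.139,-0.175,0.075],"spin":-2.6,"grip":0.6}]'
python3 look.py top o1 180 190 130 120;python3 look.py scene o2 310 180
python3 - <<'E'
from h import *
plan((.4556,.198,.042),-2.9,.1547)
E
```

```text
time_s: 25.08
eef_pos: [0.4559, 0.1978, 0.2473]
eef_rot: [0.0, 0.724, 0.69, 0.0]
wrist_force: [0.4, -0.2, 0.7]
opening: 0.601
t 25.18 TCP [0.4568 0.1968 0.2478] jaw -2.94 opening 0.599 F [-0.3  0.8 -0. ] q6 0.22
offset mm [ 1.1 -1.4 51.1] spin -0.04
```

View pics/o2.png

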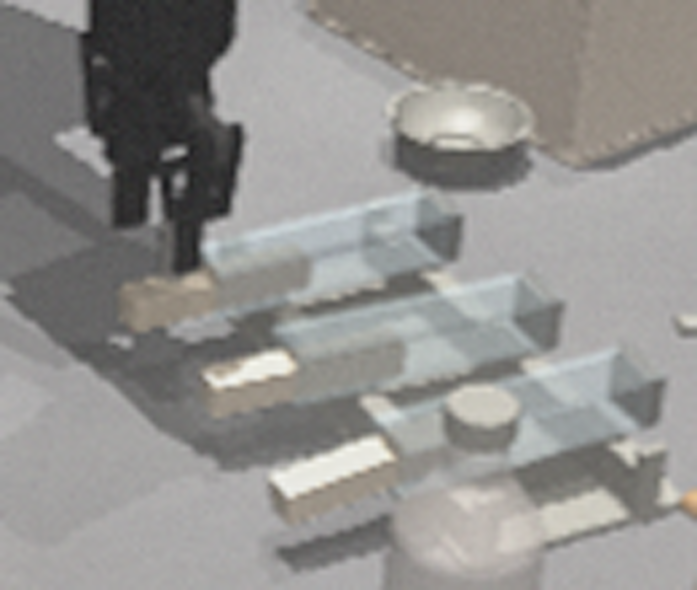

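```bash
python3 -m handwheel '[{"offset":[0,0,0.03],"spin":0,"grip":0.6},{"offset":[0,0,0.05],"spin":0,"grip":0.6},{"offset":[0,0,0.05],"spin":0,"grip":0.6},{"offset":[0,0,0.05],"spin":0,"grip":0.1},{"offset":[0,0,0.05],"spin":0,"grip":0.1},{"offset":[0,0,0.05],"spin":0,"grip":0.1},{"offset":[0,0,0.05],"spin":0,"grip":0.1}]'
python3 look.py scene o3 310 180
```

```text
time_s: 26.05
eef_pos: [0.4563, 0.1966, 0.1979]
eef_rot: [0.001, 0.725, 0.689, 0.001]
wrist_force: [1.1, -1.5, 6.2]
opening: 0.226
```

View pics/o3.png

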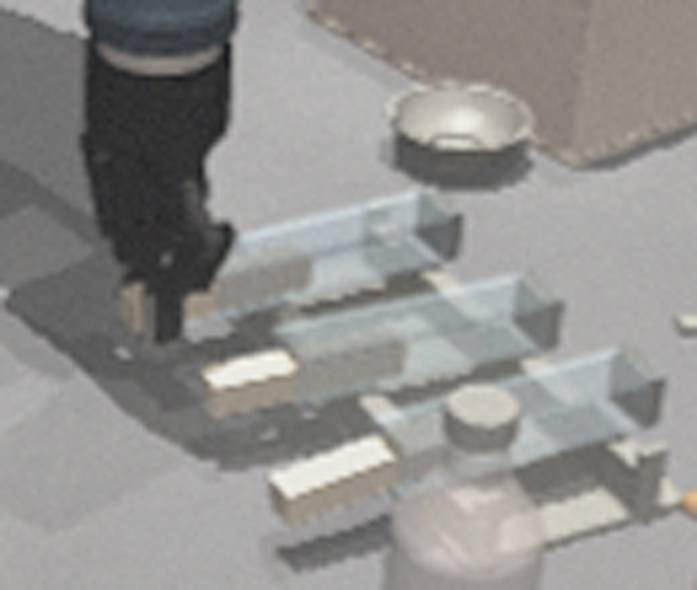

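```bash
python3 -m handwheel '[{"offset":[0,0,-0.0007],"spin":0,"grip":0.1},{"offset":[0,0,-0.001],"spin":0,"grip":0.1},{"offset":[0,0,-0.001],"spin":0,"grip":0.1}]'
```

```text
time_s: 26.48
eef_pos: [0.4557, 0.1967, 0.198]
eef_rot: [0.0, 0.725, 0.689, 0.0]
wrist_force: [1.5, 0.4, 2.9]
opening: 0.222
```

```bash
python3 -m handwheel '[{"offset":[0,0,-0.001],"spin":0,"grip":0.1},{"offset":[0,0,-0.001],"spin":0,"grip":0.1}]'; python3 -m handwheel '[{"offset":[-0.005,0,0],"spin":0,"grip":0.1},{"offset":[-0.015,0,0],"spin":0,"grip":0.1},{"offset":[-0.025,0,0],"spin":0,"grip":0.1},{"offset":[-0.03,0,0],"spin":0,"grip":0.1}]'
python3 look.py scene o4 300 180; python3 look.py top o5 180 190 130 120
```

```text
time_s: 26.72
eef_pos: [0.4549, 0.1966, 0.1983]
eef_rot: [-0.001, 0.725, 0.689, -0.001]
wrist_force: [0.1, 0.4, 0.4]
opening: 0.221
time_s: 27.22
eef_pos: [0.454, 0.1657, 0.1988]
eef_rot: [-0.0, 0.725, 0.688, -0.0]
wrist_force: [-0.2, -0.1, -0.7]
opening: 0.22
```

View pics/o4.png

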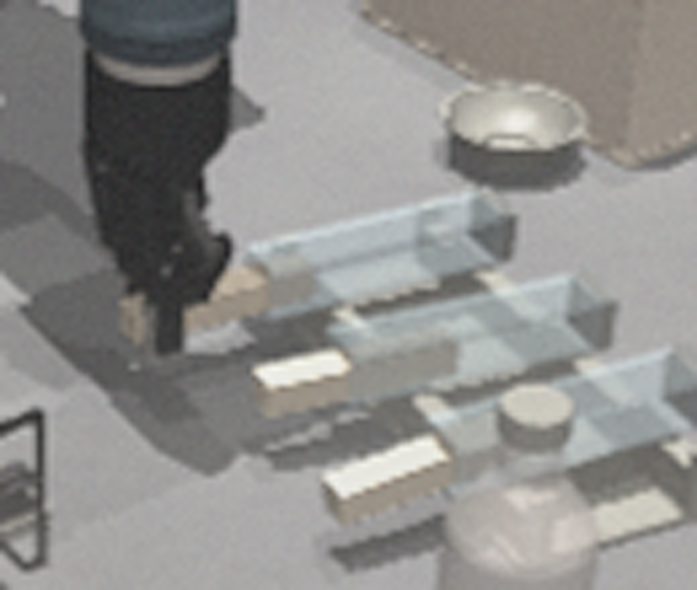

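View pics/o5.png

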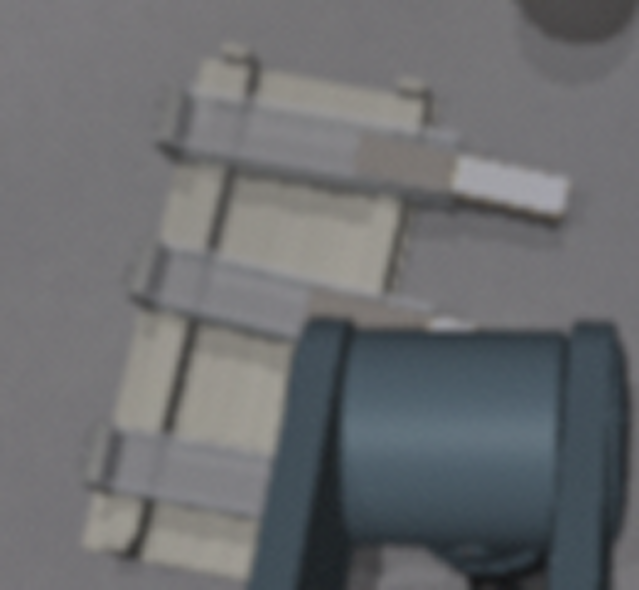

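```bash
python3 -m handwheel '[{"offset":[-0.015,0,0],"spin":0,"grip":0.1},{"offset":[-0.03,0,0],"spin":0,"grip":0.1},{"offset":[-0.045,0,0],"spin":0,"grip":0.1},{"offset":[-0.06,0,0],"spin":0,"grip":0.1},{"offset":[-0.06,0,-0.04],"spin":0,"grip":0.1},{"offset":[-0.06,0,-0.09],"spin":0,"grip":0.1},{"offset":[-0.06,0,-0.09],"spin":0,"grip":0.1},{"offset":[-0.06,0,-0.09],"spin":0,"grip":0.1}]'
python3 look.py scene o6 240 170 170 130
python3 - <<'E'
from h import *
t=pan(-.085,-.002);plan((*t,.13),7.4,.1547)
E
```

```text
time_s: 28.32
eef_pos: [0.4507, 0.1063, 0.2885]
eef_rot: [-0.0, 0.725, 0.689, -0.0]
wrist_force: [1.2, -0.0, -0.4]
opening: 0.222
t 28.38 TCP [0.4503 0.1064 0.2878] jaw -2.96 opening 0.217 F [-0.8  0.7 -0.9] q6 0.03
offset mm [-219.9   -6.     3.1] spin -10.36
```

View pics/o6.png

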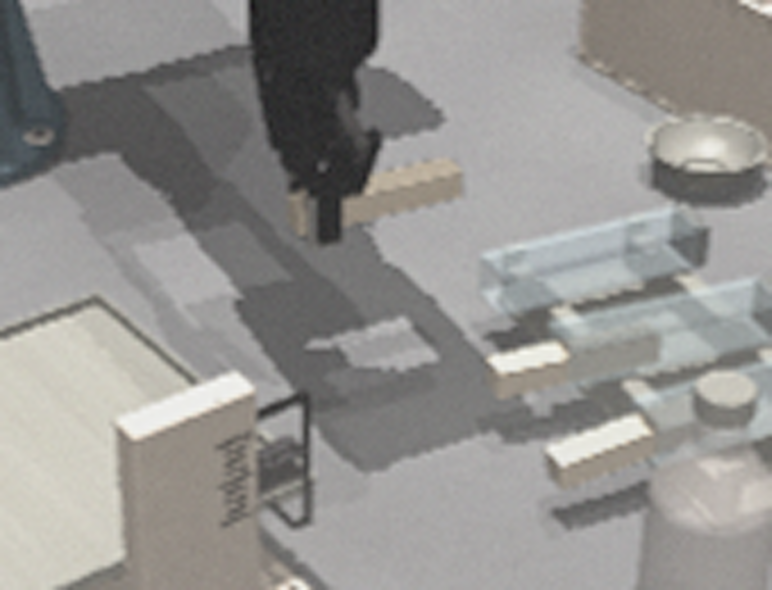

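```bash
python3 -m handwheel '[{"offset":[-0.05,-0.002,0],"spin":-3,"grip":0.1},{"offset":[-0.1,-0.004,0],"spin":-6,"grip":0.1},{"offset":[-0.15,-0.006,0],"spin":-9,"grip":0.1},{"offset":[-0.2,-0.006,0],"spin":-10.4,"grip":0.1},{"offset":[-0.22,-0.006,0],"spin":-10.4,"grip":0.1},{"offset":[-0.22,-0.006,0.02],"spin":-10.4,"grip":0.1},{"offset":[-0.22,-0.006,0.02],"spin":-10.4,"grip":0.1}]'
python3 look.py scene o7 180 190 170 130;python3 look.py top o8 330 200 130 140
```

```text
time_s: 29.25
eef_pos: [0.4323, -0.1124, 0.2662]
eef_rot: [-0.003, 0.66, 0.751, -0.001]
wrist_force: [0.6, 1.0, -0.7]
opening: 0.22
```

View pics/o7.png

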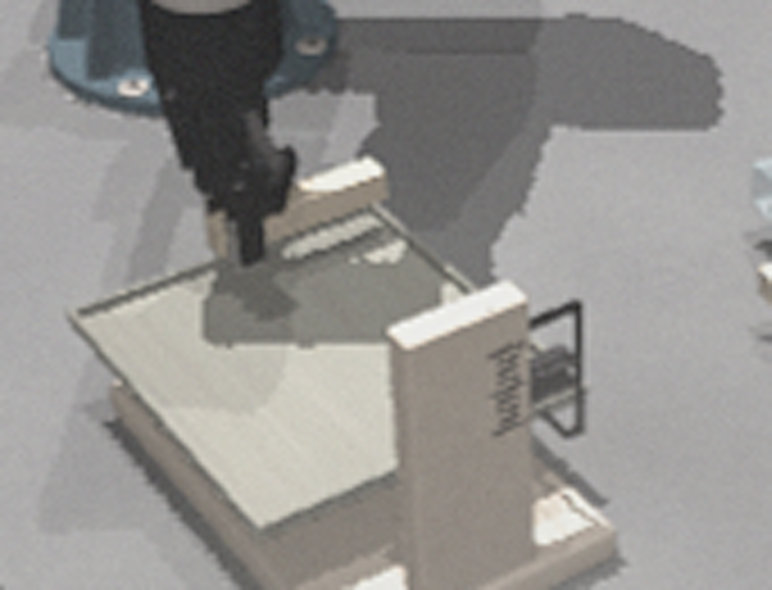

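View pics/o8.png

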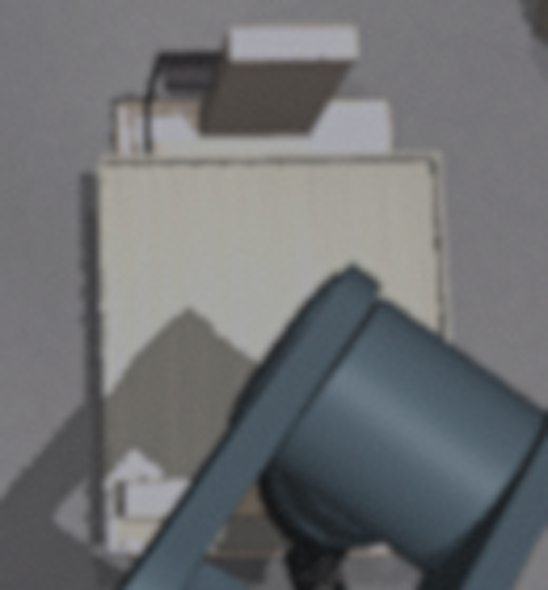

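```bash
python3 -m handwheel '[{"offset":[0,0,0.010],"spin":0,"grip":0.1},{"offset":[0,0,0.018],"spin":0,"grip":0.1},{"offset":[0,0,0.023],"spin":0,"grip":0.1},{"offset":[0,0,0.0245],"spin":0,"grip":0.1},{"offset":[0,0,0.0245],"spin":0,"grip":0.1}]'
```

```text
time_s: 29.98
eef_pos: [0.4337, -0.1126, 0.2444]
eef_rot: [-0.0, 0.66, 0.752, -0.0]
wrist_force: [-0.5, 0.2, -0.1]
opening: 0.226
```

```bash
python3 -m handwheel '[{"offset":[0,0,0.003],"spin":0,"grip":0.1},{"offset":[0,0,0.005],"spin":0,"grip":0.1},{"offset":[0,0,0.005],"spin":0,"grip":0.1},{"offset":[0,0,0.005],"spin":0,"grip":0.4},{"offset":[0,0,0.005],"spin":0,"grip":0.4},{"offset":[0,0,0.005],"spin":0,"grip":0.4},{"offset":[0,0,-0.04],"spin":0,"grip":0.45},{"offset":[0,0,-0.08],"spin":0,"grip":0.6},{"offset":[0.05,0,-0.08],"spin":0,"grip":0.6},{"offset":[0.11,0,-0.08],"spin":0,"grip":0.6},{"offset":[0.17,0,-0.08],"spin":0,"grip":0.6},{"offset":[0.17,0,-0.08],"spin":0,"grip":0.6}]'
python3 look.py scene o9 180 190 170 130;python3 look.py top o10 330 200 130 140
python3 - <<'E'
from h import *
plan((.5435,.1937,.092),-4.9,.1547)
E
```

```text
time_s: 31.48
eef_pos: [0.4105, 0.0593, 0.3243]
eef_rot: [-0.0, 0.657, 0.754, 0.0]
wrist_force: [0.7, -0.8, -0.0]
opening: 0.602
t 31.57 TCP [0.4116 0.0563 0.3245] jaw 7.6 opening 0.603 F [ 0.7 -0.1  0.9] q6 -0.28
offset mm [118.8 148.9  77.8] spin 12.5
```

View pics/o9.png

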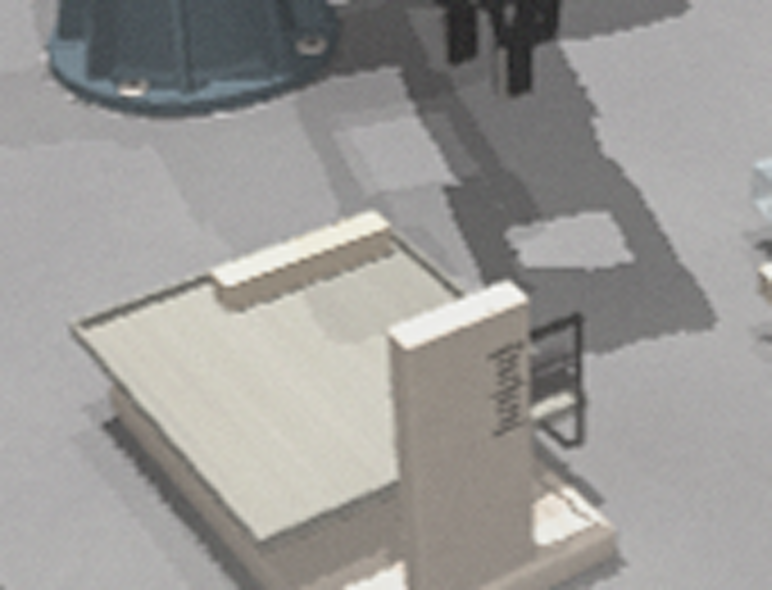

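View pics/o10.png

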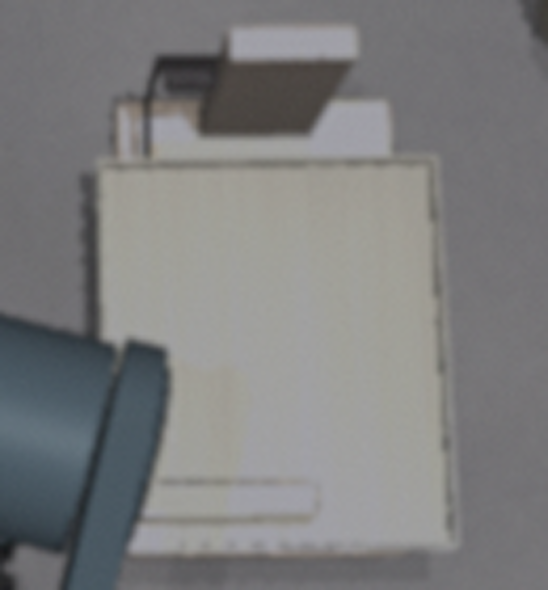

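```bash
python3 -m handwheel '[{"offset":[0.04,0.05,0],"spin":6,"grip":0.6},{"offset":[0.08,0.10,0],"spin":12.5,"grip":0.6},{"offset":[0.119,0.149,0.03],"spin":12.5,"grip":0.6},{"offset":[0.119,0.149,0.078],"spin":12.5,"grip":0.6},{"offset":[0.119,0.149,0.078],"spin":12.5,"grip":0.6},{"offset":[0.119,0.149,0.078],"spin":12.5,"grip":0.6}]'
python3 look.py scene p1 310 180
python3 - <<'E'
from h import *
plan((.5435,.1937,.043),-4.9,.1547)
E
```

```text
time_s: 32.33
eef_pos: [0.5446, 0.1917, 0.2473]
eef_rot: [0.0, 0.738, 0.675, 0.0]
wrist_force: [0.8, -0.4, 0.3]
opening: 0.598
t 32.38 TCP [0.5449 0.1919 0.2484] jaw -5.15 opening 0.601 F [0.3 0.1 0.2] q6 0.22
offset mm [ 1.6 -1.7 50.7] spin -0.25
```

View pics/p1.png

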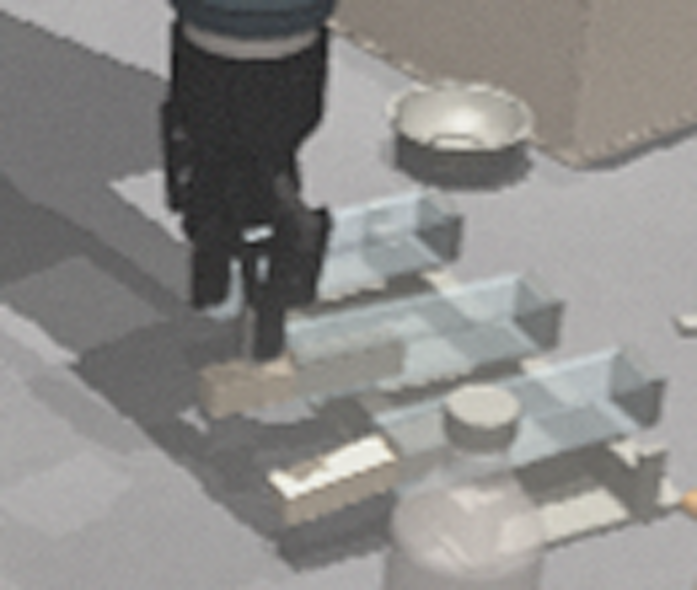

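```bash
python3 -m handwheel '[{"offset":[0.001,-0.001,0.03],"spin":0,"grip":0.6},{"offset":[0.001,-0.001,0.05],"spin":0,"grip":0.6},{"offset":[0.001,-0.001,0.05],"spin":0,"grip":0.6},{"offset":[0.001,-0.001,0.05],"spin":0,"grip":0.1},{"offset":[0.001,-0.001,0.05],"spin":0,"grip":0.1},{"offset":[0.001,-0.001,0.05],"spin":0,"grip":0.1},{"offset":[0.001,-0.001,0.05],"spin":0,"grip":0.1},{"offset":[0.001,-0.001,0.0492],"spin":0,"grip":0.1},{"offset":[0.001,-0.001,0.0488],"spin":0,"grip":0.1},{"offset":[0.001,-0.001,0.0488],"spin":0,"grip":0.1}]'
```

```text
time_s: 33.62
eef_pos: [0.5431, 0.1944, 0.1976]
eef_rot: [0.0, 0.738, 0.675, 0.0]
wrist_force: [1.2, 1.2, 2.2]
opening: 0.224
```

```bash
python3 -m handwheel '[{"offset":[0,0,-0.0006],"spin":0,"grip":0.1},{"offset":[0,0,-0.0006],"spin":0,"grip":0.1},{"offset":[-0.008,0,-0.0006],"spin":0,"grip":0.1},{"offset":[-0.02,0,-0.0006],"spin":0,"grip":0.1},{"offset":[-0.03,0,-0.0006],"spin":0,"grip":0.1}]'
python3 look.py scene p2 310 180
```

```text
time_s: 34.25
eef_pos: [0.5401, 0.1633, 0.1979]
eef_rot: [-0.0, 0.738, 0.675, -0.0]
wrist_force: [-0.8, 0.3, -0.6]
opening: 0.226
```

View pics/p2.png

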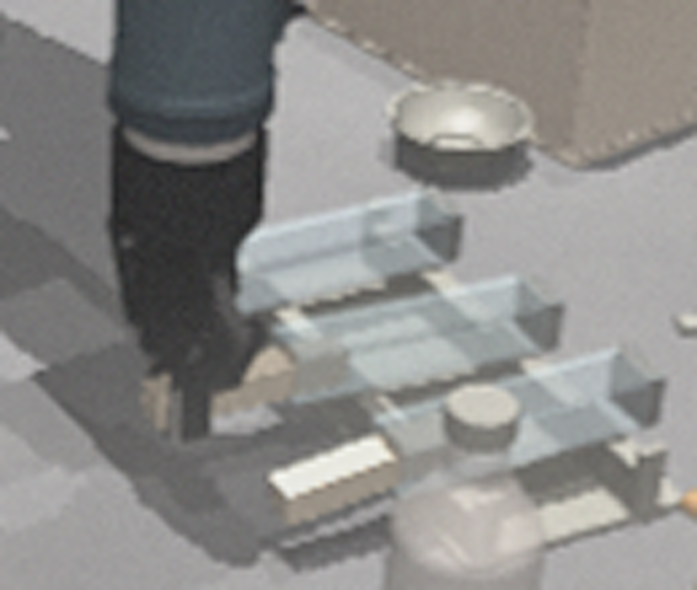

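```bash
python3 -m handwheel '[{"offset":[-0.015,0,0],"spin":0,"grip":0.1},{"offset":[-0.03,0,0],"spin":0,"grip":0.1},{"offset":[-0.045,0,0],"spin":0,"grip":0.1},{"offset":[-0.06,0,0],"spin":0,"grip":0.1},{"offset":[-0.062,0,-0.04],"spin":0,"grip":0.1},{"offset":[-0.062,0,-0.09],"spin":0,"grip":0.1},{"offset":[-0.062,0,-0.09],"spin":0,"grip":0.1}]'
python3 - <<'E'
from h import *
t=pan(-.035,-.002);plan((*t,.12),7.4,.1547)
E
```

```text
time_s: 35.17
eef_pos: [0.5368, 0.102, 0.2927]
eef_rot: [0.003, 0.738, 0.675, 0.003]
wrist_force: [-0.3, 0.2, 0.0]
opening: 0.223
t 35.17 TCP [0.5368 0.102  0.2927] jaw -5.06 opening 0.223 F [-0.3  0.2  0. ] q6 0.06
offset mm [-212.5  -35.8   17.6] spin -12.46
```

```bash
python3 -m handwheel '[{"offset":[-0.05,-0.01,0],"spin":-4,"grip":0.1},{"offset":[-0.1,-0.02,0],"spin":-8,"grip":0.1},{"offset":[-0.15,-0.03,0],"spin":-12.5,"grip":0.1},{"offset":[-0.2,-0.036,0],"spin":-12.5,"grip":0.1},{"offset":[-0.213,-0.036,0],"spin":-12.5,"grip":0.1},{"offset":[-0.213,-0.036,0.02],"spin":-12.5,"grip":0.1},{"offset":[-0.213,-0.036,0.02],"spin":-12.5,"grip":0.1},{"offset":[-0.213,-0.036,0.02],"spin":-12.5,"grip":0.1}]'
python3 look.py scene p3 180 190 170 130
python3 - <<'E'
from h import *
t=pan(-.035,-.002);plan((*t,.082),7.4,.1547)
E
```

```text
time_s: 36.17
eef_pos: [0.4804, -0.1058, 0.2681]
eef_rot: [-0.0, 0.659, 0.752, 0.0]
wrist_force: [1.1, -1.0, 0.5]
opening: 0.225
t 36.23 TCP [ 0.4806 -0.1059  0.2685] jaw 7.51 opening 0.223 F [ 0.5 -0.6 -0.9] q6 -0.59
offset mm [-0.9  1.8 31.8] spin 0.11
```

View pics/p3.png

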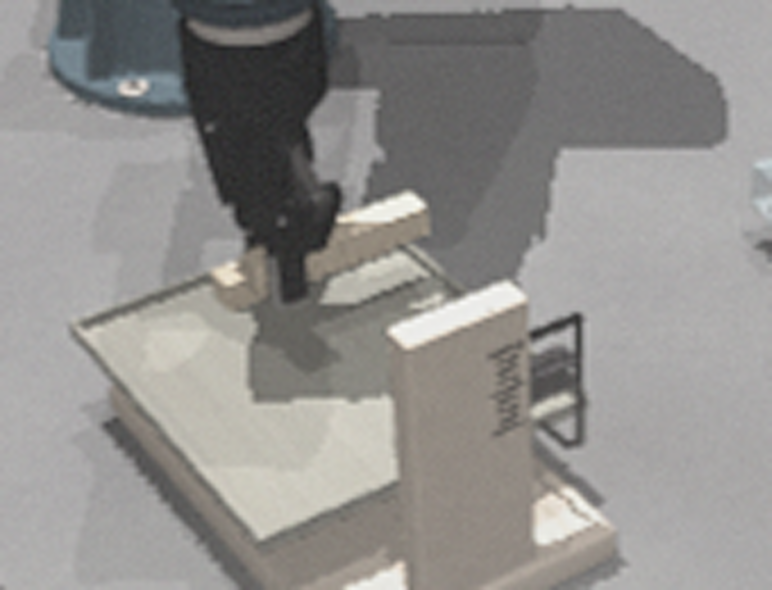

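```bash
python3 -m handwheel '[{"offset":[0,0.002,0.012],"spin":0,"grip":0.1},{"offset":[0,0.002,0.024],"spin":0,"grip":0.1},{"offset":[0,0.002,0.030],"spin":0,"grip":0.1},{"offset":[0,0.002,0.033],"spin":0,"grip":0.1},{"offset":[0,0.002,0.033],"spin":0,"grip":0.1},{"offset":[0,0.002,0.033],"spin":0,"grip":0.36},{"offset":[0,0.002,0.033],"spin":0,"grip":0.36},{"offset":[0,0.002,0.033],"spin":0,"grip":0.36},{"offset":[0,0.002,-0.01],"spin":0,"grip":0.36},{"offset":[0,0.002,-0.05],"spin":0,"grip":0.6},{"offset":[0.05,0,-0.05],"spin":0,"grip":0.6},{"offset":[0.11,0,-0.05],"spin":0,"grip":0.6},{"offset":[0.17,0,-0.05],"spin":0,"grip":0.6},{"offset":[0.17,0,-0.05],"spin":0,"grip":0.6}]'
python3 look.py scene p4 180 190 170 130
python3 - <<'E'
from h import *
plan((.6298,.1794,.092),-4.2,.1547)
E
```

```text
time_s: 37.98
eef_pos: [0.4572, 0.0656, 0.3182]
eef_rot: [-0.0, 0.657, 0.754, 0.0]
wrist_force: [-0.3, 0.0, 0.2]
opening: 0.598
t 38.02 TCP [0.4579 0.0638 0.3183] jaw 7.7 opening 0.598 F [-0.1 -1.1  0.6] q6 -0.25
offset mm [ 91.5 185.9  71.7] spin 11.9
```

View pics/p4.png

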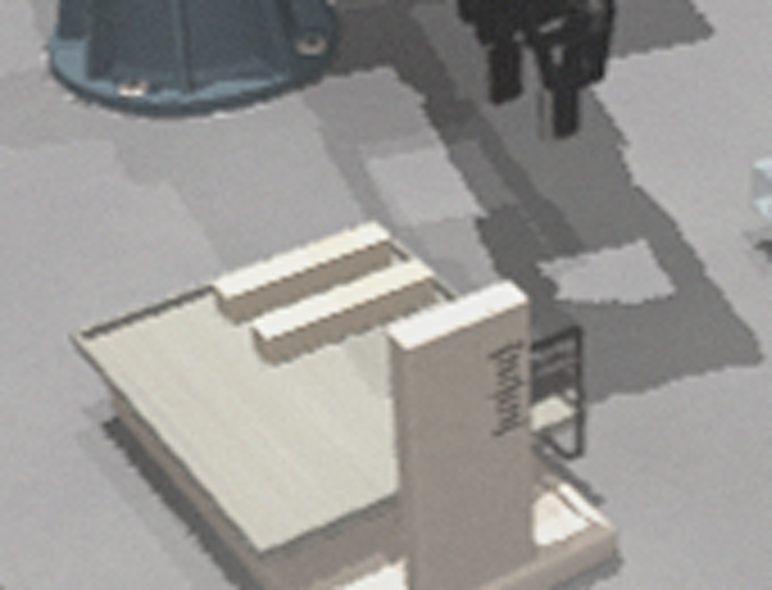

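Two sticks in the pan. Next, stick 3 (more exposed, so grip the same 18 mm from its end).

```bash
python3 -m handwheel '[{"offset":[0.03,0.06,0],"spin":6,"grip":0.6},{"offset":[0.06,0.12,0],"spin":12,"grip":0.6},{"offset":[0.0915,0.180,0.0],"spin":12,"grip":0.6},{"offset":[0.0915,0.186,0.05],"spin":12,"grip":0.6},{"offset":[0.0915,0.186,0.072],"spin":12,"grip":0.6},{"offset":[0.0915,0.186,0.072],"spin":12,"grip":0.6},{"offset":[0.0915,0.186,0.072],"spin":12,"grip":0.6}]'
python3 look.py scene q1 310 180
python3 - <<'E'
from h import *
plan((.6298,.1794,.043),-4.2,.1547)
E
```

```text
time_s: 38.9
eef_pos: [0.6311, 0.176, 0.2479]
eef_rot: [0.001, 0.735, 0.678, 0.001]
wrist_force: [0.7, 0.1, 0.6]
opening: 0.602
t 38.95 TCP [0.6313 0.1763 0.2484] jaw -4.6 opening 0.598 F [ 0.   0.1 -0.7] q6 0.17
offset mm [ 3.  -1.9 50.7] spin -0.4
```

View pics/q1.png

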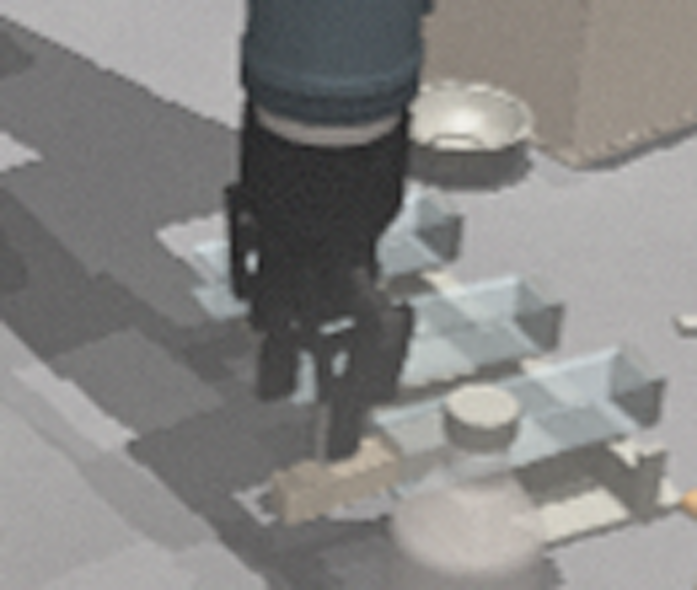

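```bash
python3 -m handwheel '[{"offset":[0.001,-0.001,0.03],"spin":0,"grip":0.6},{"offset":[0.001,-0.001,0.05],"spin":0,"grip":0.6},{"offset":[0.001,-0.001,0.05],"spin":0,"grip":0.6},{"offset":[0.001,-0.001,0.05],"spin":0,"grip":0.1},{"offset":[0.001,-0.001,0.05],"spin":0,"grip":0.1},{"offset":[0.001,-0.001,0.05],"spin":0,"grip":0.1},{"offset":[0.001,-0.001,0.05],"spin":0,"grip":0.1},{"offset":[0.001,-0.001,0.0492],"spin":0,"grip":0.1},{"offset":[0.001,-0.001,0.0484],"spin":0,"grip":0.1},{"offset":[0.001,-0.001,0.0484],"spin":0,"grip":0.1}]'
```

```text
time_s: 40.2
eef_pos: [0.6298, 0.1781, 0.1976]
eef_rot: [-0.0, 0.735, 0.679, -0.0]
wrist_force: [-0.5, 0.6, 1.6]
opening: 0.223
```

```bash
python3 -m handwheel '[{"offset":[0,0,-0.0004],"spin":0,"grip":0.1},{"offset":[-0.008,0,-0.0004],"spin":0,"grip":0.1},{"offset":[-0.02,0,-0.0004],"spin":0,"grip":0.1},{"offset":[-0.035,0,-0.0004],"spin":0,"grip":0.1},{"offset":[-0.05,0,-0.0004],"spin":0,"grip":0.1},{"offset":[-0.065,0,-0.0004],"spin":0,"grip":0.1},{"offset":[-0.08,0,-0.0004],"spin":0,"grip":0.1},{"offset":[-0.085,0,-0.02],"spin":0,"grip":0.1},{"offset":[-0.085,0,-0.06],"spin":0,"grip":0.1},{"offset":[-0.085,0,-0.09],"spin":0,"grip":0.1},{"offset":[-0.085,0,-0.09],"spin":0,"grip":0.1}]'
python3 look.py scene q2 240 180 200 150
python3 - <<'E'
from h import *
t=pan(.015,-.002);plan((*t,.12),7.4,.1547)
E
```

```text
time_s: 41.58
eef_pos: [0.6246, 0.0935, 0.2925]
eef_rot: [0.003, 0.734, 0.679, 0.003]
wrist_force: [-0.3, -0.7, -1.3]
opening: 0.218
t 41.62 TCP [0.6237 0.0936 0.2901] jaw -4.53 opening 0.222 F [-0.4 -0.5 -1.4] q6 0.04
offset mm [-200.2  -76.1   15. ] spin -11.93
```

View pics/q2.png

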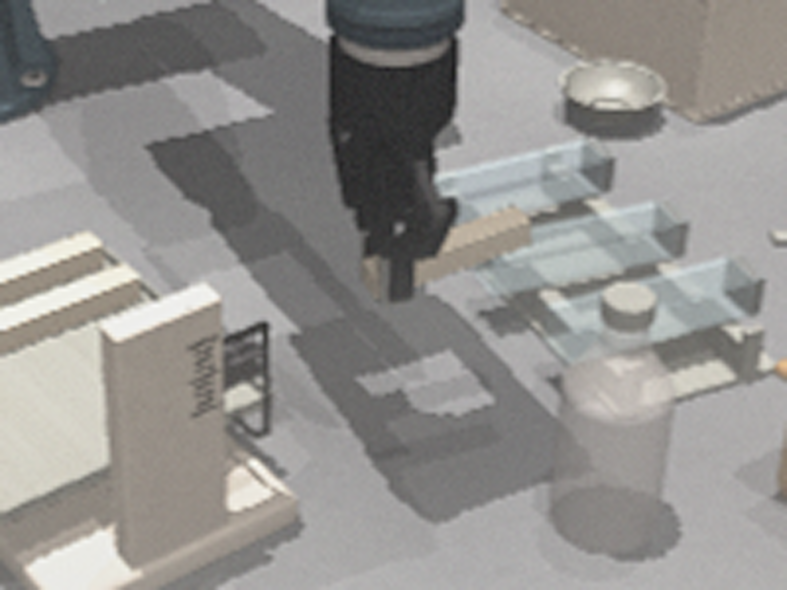

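```bash
python3 -m handwheel '[{"offset":[-0.02,-0.05,0],"spin":-4,"grip":0.1},{"offset":[-0.06,-0.076,0],"spin":-8,"grip":0.1},{"offset":[-0.11,-0.076,0],"spin":-12,"grip":0.1},{"offset":[-0.16,-0.076,0],"spin":-12,"grip":0.1},{"offset":[-0.2,-0.076,0],"spin":-12,"grip":0.1},{"offset":[-0.2,-0.076,0.015],"spin":-12,"grip":0.1},{"offset":[-0.2,-0.076,0.015],"spin":-12,"grip":0.1},{"offset":[-0.2,-0.076,0.015],"spin":-12,"grip":0.1}]'
python3 look.py scene q3 180 190 170 130
python3 - <<'E'
from h import *
t=pan(.015,-.002);plan((*t,.077),7.4,.1547)
E
```

```text
time_s: 42.62
eef_pos: [0.5314, -0.0987, 0.2721]
eef_rot: [-0.001, 0.659, 0.752, -0.0]
wrist_force: [-0.5, 0.1, -0.1]
opening: 0.225
t 42.67 TCP [ 0.5316 -0.0988  0.2725] jaw 7.55 opening 0.221 F [ 0.1  0.1 -0.3] q6 -0.54
offset mm [-1.4  0.4 40.8] spin 0.15
```

View pics/q3.png

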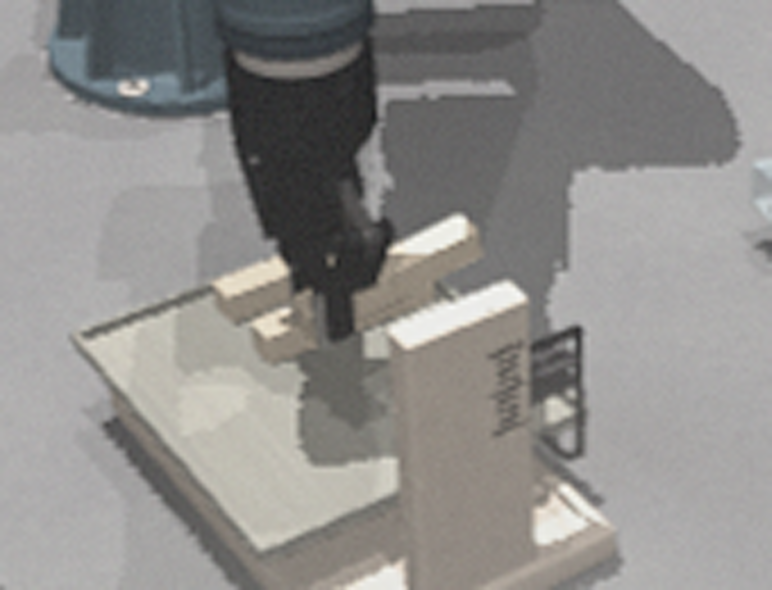

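```bash
python3 -m handwheel '[{"offset":[0,0,0.015],"spin":0,"grip":0.1},{"offset":[0,0,0.03],"spin":0,"grip":0.1},{"offset":[0,0,0.038],"spin":0,"grip":0.1},{"offset":[0,0,0.042],"spin":0,"grip":0.1},{"offset":[0,0,0.044],"spin":0,"grip":0.1},{"offset":[0,0,0.044],"spin":0,"grip":0.1},{"offset":[0,0,0.044],"spin":0,"grip":0.36},{"offset":[0,0,0.044],"spin":0,"grip":0.36},{"offset":[0,0,0.044],"spin":0,"grip":0.36},{"offset":[0,0,0],"spin":0,"grip":0.36},{"offset":[0,0,-0.05],"spin":0,"grip":0.6},{"offset":[0.06,-0.05,-0.06],"spin":0,"grip":0.6},{"offset":[0.12,-0.1,-0.06],"spin":0,"grip":0.6},{"offset":[0.17,-0.1,-0.06],"spin":0,"grip":0.6},{"offset":[0.17,-0.1,-0.06],"spin":0,"grip":0.6}]'
python3 look.py scene q4 180 190 170 130; python3 look.py top q5 330 200 200 150
python3 - <<'E'
from h import *
for n in('top','scene'):
    p=snap(n)
    for t,z in(('spool1_center',.023),('jar_center',.0275),('pointer',.15)):
        for r in boxes_of(p,t)[:9]: print(n,t,np.round(r['uv'],1),round(r['confidence'],2),np.round(atz(p,r['uv'],z),4))
E
```

```text
time_s: 44.55
eef_pos: [0.4086, 0.0579, 0.3328]
eef_rot: [-0.0, 0.658, 0.753, 0.0]
wrist_force: [-0.1, 0.7, 0.5]
opening: 0.601
top spool1_center [510.3 269.9] 0.61 [ 0.5946 -0.3947  0.023 ]
top spool1_center [150.4 326.1] 0.61 [0.3473 0.4889 0.023 ]
top jar_center [406.5 272.9] 0.63 [ 0.555  -0.1318  0.0275]
top jar_center [479.3 288. ] 0.57 [ 0.5381 -0.3175  0.0275]
top pointer [403.  274.3] 0.92 [ 0.5277 -0.1067  0.15  ]
scene spool1_center [139.1 336.2] 0.81 [ 0.5744 -0.3934  0.023 ]
scene jar_center [168.9 315.9] 0.86 [ 0.5447 -0.3186  0.0275]
scene pointer [240.  282.2] 0.96 [ 0.6557 -0.1719  0.15  ]
```

View pics/q4.png

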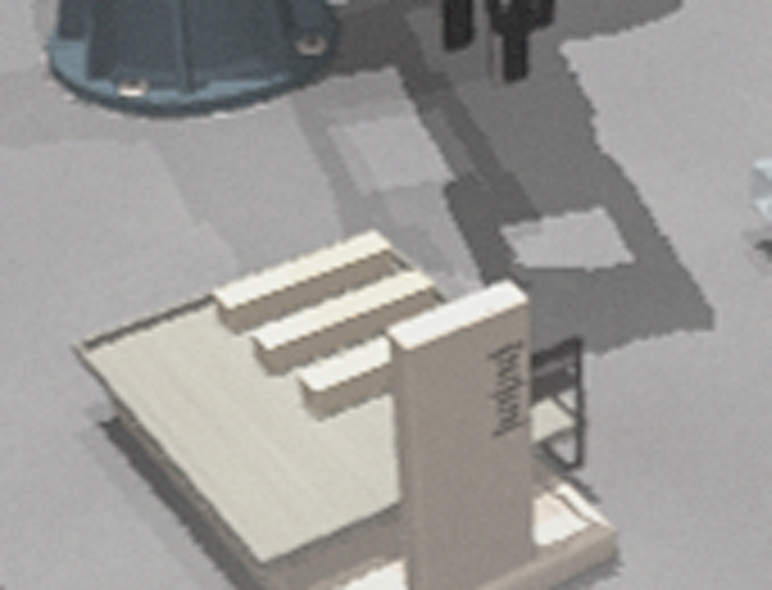

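View pics/q5.png

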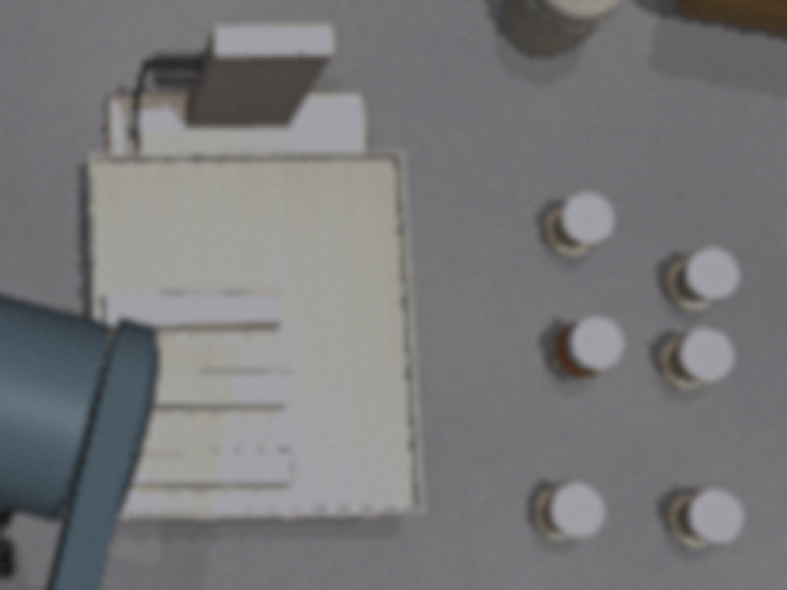

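```bash
python3 - <<'E'
from h import *
p=snap('scene','sc1.png')
c=pan(.115,-.1)
for z in(.080,.070,.060,.05,.04): print(z,proj(p,(*c,z)))
for r in landmark_of(p,'pointer')[:3]: print(r)
t=snap('top')
f=lambda c:((c[0]+.5)/3.933-.5+330,(c[1]+.5)/3.933-.5+200)
for n,u,z in(('A',(588,218),.046),('B',(712,274),.046),('jar',(597,343),.055),('C',(706,354),.046),('D',(577,509),.046),('E',(714,516),.046)): print(n,np.round(atz(t,f(u),z),4))
plan((.5,0,.2),0)
E
```

```text
0.08 [235.6918123  305.56281088]
0.07 [236.11151565 308.93609629]
0.06 [236.52682401 312.27405787]
0.05 [236.93780607 315.57724756]
0.04 [237.34452906 318.84620588]
{'uv': [303.9, 267.2], 'confidence': 0.55}
A [ 0.6184 -0.307   0.046 ]
B [ 0.5913 -0.3875  0.046 ]
jar [ 0.5367 -0.3146  0.055 ]
C [ 0.5394 -0.386   0.046 ]
D [ 0.4329 -0.3106  0.046 ]
E [ 0.4385 -0.3954  0.046 ]
t 45.2 TCP [0.4105 0.0553 0.3327] jaw 7.42 opening 0.598 F [-0.3 -0.   0.2] q6 -0.28
offset mm [-66.4  81.6 -40.3] spin 7.42
```

```bash
python3 - <<'E'
from h import *
plan((.433,-.311,.09),7.4,.1547)
E
python3 -m handwheel '[{"offset":[-0.06,0.01,0],"spin":0,"grip":0.75},{"offset":[-0.12,0.02,0],"spin":0,"grip":0.75},{"offset":[-0.18,0.03,0],"spin":0,"grip":0.75},{"offset":[-0.24,0.04,0],"spin":0,"grip":0.75},{"offset":[-0.30,0.05,0],"spin":0,"grip":0.75},{"offset":[-0.35,0.06,0],"spin":0,"grip":0.75},{"offset":[-0.366,0.07,0.05],"spin":0,"grip":0.75},{"offset":[-0.366,0.07,0.088],"spin":0,"grip":0.75},{"offset":[-0.366,0.07,0.088],"spin":0,"grip":0.75}]'
python3 look.py scene r1 100 200 150 130
python3 - <<'E'
from h import *
plan((.433,-.311,.025),7.4,.1547)
E
```

```text
t 45.2 TCP [0.4105 0.0553 0.3327] jaw 7.42 opening 0.598 F [-0.3 -0.   0.2] q6 -0.28
offset mm [-366.1  -25.    88. ] spin 0.02
time_s: 46.32
eef_pos: [0.5258, -0.2973, 0.2409]
eef_rot: [-0.004, 0.66, 0.751, -0.0]
wrist_force: [-0.2, -0.3, 0.3]
opening: 0.751
t 46.38 TCP [ 0.5268 -0.2979  0.2436] jaw 7.45 opening 0.745 F [-0.2  0.2  0.4] q6 -0.84
offset mm [ -1.  -94.5  64.1] spin 0.05
```

View pics/r1.png

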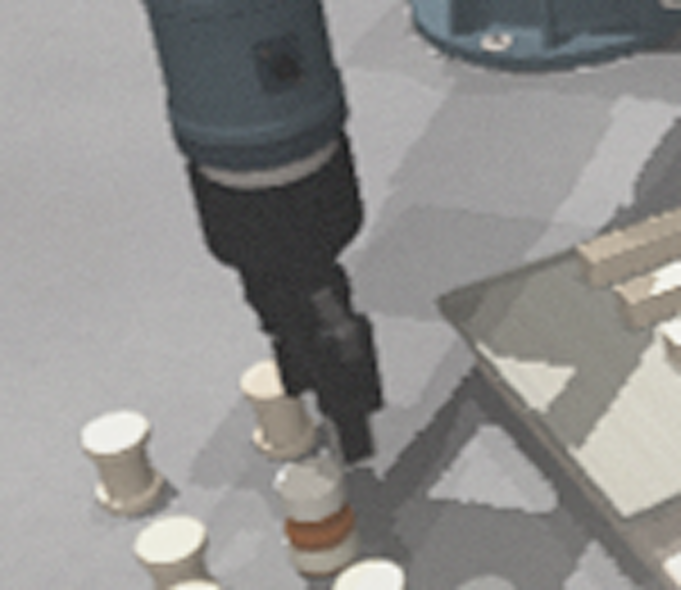

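I was off in y (typed before reading the plan); the gripper hovers 15 mm above the jar, touching nothing. Raising first, then over to spool D.

```bash
python3 -m handwheel '[{"offset":[0,0,-0.03],"spin":0,"grip":0.75},{"offset":[0,-0.05,-0.03],"spin":0,"grip":0.75},{"offset":[-0.001,-0.0945,-0.03],"spin":0,"grip":0.75},{"offset":[-0.001,-0.0945,0],"spin":0,"grip":0.75},{"offset":[-0.001,-0.0945,0],"spin":0,"grip":0.75},{"offset":[-0.001,-0.0945,0],"spin":0,"grip":0.75}]'
python3 look.py scene r2 100 200 150 130; python3 look.py top r2t 400 230 150 120
python3 - <<'E'
from h import *
plan((.433,-.311,.025),7.4,.1547)
E
```

```text
time_s: 47.12
eef_pos: [0.4346, -0.3119, 0.2469]
eef_rot: [0.001, 0.659, 0.752, -0.0]
wrist_force: [0.9, 0.1, 0.0]
opening: 0.75
t 47.23 TCP [ 0.4347 -0.3118  0.2465] jaw 7.51 opening 0.746 F [-0.2  0.1 -0.8] q6 -0.98
offset mm [ 1.2 -1.7 66.8] spin 0.11
```

View pics/r2.png

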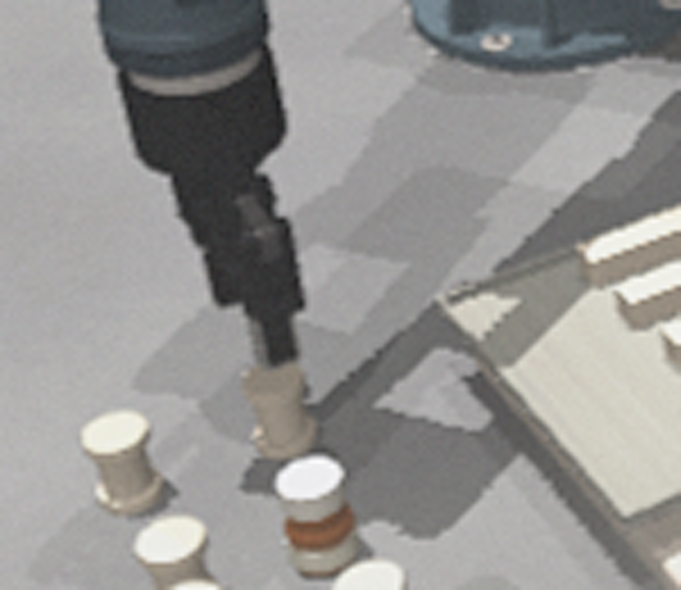

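```bash
python3 -m handwheel '[{"offset":[0.001,-0.001,0.03],"spin":0,"grip":0.75},{"offset":[0.001,-0.001,0.055],"spin":0,"grip":0.75},{"offset":[0.001,-0.001,0.066],"spin":0,"grip":0.75},{"offset":[0.001,-0.001,0.066],"spin":0,"grip":0.75}]'
python3 look.py scene r3 100 200 150 130
```

```text
time_s: 47.72
eef_pos: [0.4328, -0.3105, 0.1787]
eef_rot: [-0.0, 0.659, 0.752, 0.0]
wrist_force: [1.1, -1.0, -0.8]
opening: 0.752
```

View pics/r3.png

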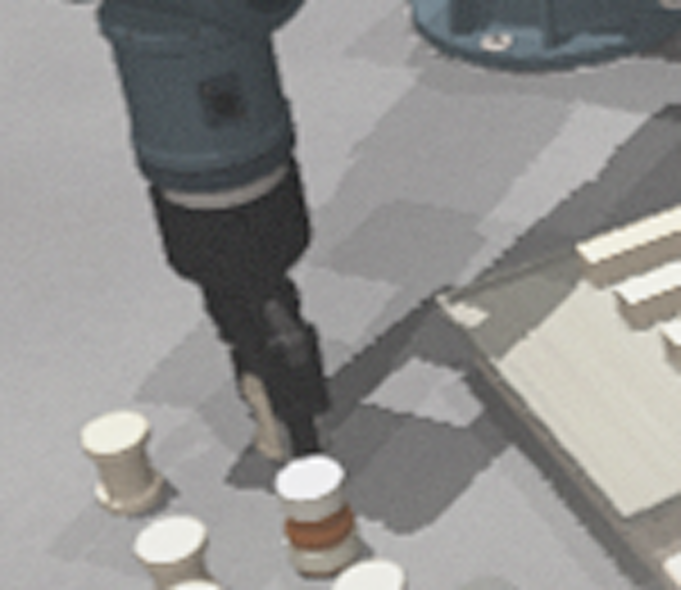

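```bash
python3 -m handwheel '[{"offset":[0,0,0],"spin":0,"grip":0.2},{"offset":[0,0,0],"spin":0,"grip":0.2},{"offset":[0,0,0],"spin":0,"grip":0.2},{"offset":[0,0,0],"spin":0,"grip":0.2},{"offset":[0,0,0],"spin":0,"grip":0.2}]'
```

```text
time_s: 48.4
eef_pos: [0.433, -0.311, 0.18]
eef_rot: [0.001, 0.66, 0.752, -0.0]
wrist_force: [-0.9, 1.0, 6.1]
opening: 0.372
```

```bash
python3 -m handwheel '[{"offset":[0,0,-0.03],"spin":0,"grip":0.2},{"offset":[0,0,-0.09],"spin":0,"grip":0.2},{"offset":[0,0,-0.12],"spin":0,"grip":0.2},{"offset":[0,0,-0.12],"spin":0,"grip":0.2}]'
python3 look.py scene r4 100 180 200 150
python3 - <<'E'
from h import *
t=pan(-.07,-.065);plan((*t,.1),7.4,.1547)
E
```

```text
time_s: 48.9
eef_pos: [0.4334, -0.3114, 0.3022]
eef_rot: [0.003, 0.66, 0.752, -0.0]
wrist_force: [0.4, 0.2, -1.1]
opening: 0.375
t 48.95 TCP [ 0.4328 -0.3108  0.3   ] jaw 7.46 opening 0.371 F [ 0.2 -0.  -0.3] q6 -0.98
offset mm [133.2  40.7  45.1] spin 0.06
```

View pics/r4.png

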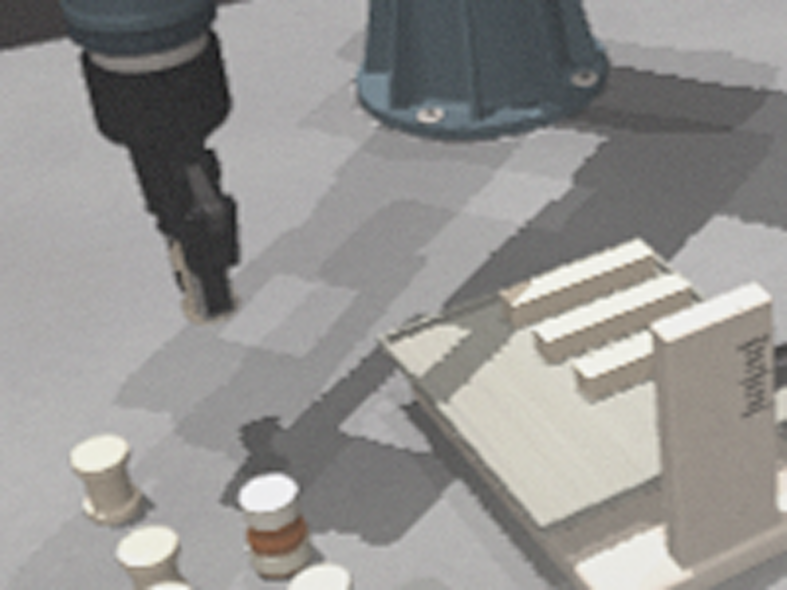

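```bash
python3 -m handwheel '[{"offset":[0.05,0.015,0],"spin":0,"grip":0.2},{"offset":[0.1,0.03,0],"spin":0,"grip":0.2},{"offset":[0.133,0.041,0],"spin":0,"grip":0.2},{"offset":[0.133,0.041,0.02],"spin":0,"grip":0.2},{"offset":[0.133,0.041,0.04],"spin":0,"grip":0.2},{"offset":[0.133,0.041,0.055],"spin":0,"grip":0.2},{"offset":[0.133,0.041,0.06],"spin":0,"grip":0.2},{"offset":[0.133,0.041,0.06],"spin":0,"grip":0.2}]'
python3 look.py scene r5 180 190 170 130
```

```text
time_s: 49.95
eef_pos: [0.4558, -0.1734, 0.2383]
eef_rot: [-0.001, 0.66, 0.751, -0.0]
wrist_force: [0.1, -0.5, -0.1]
opening: 0.374
```

View pics/r5.png

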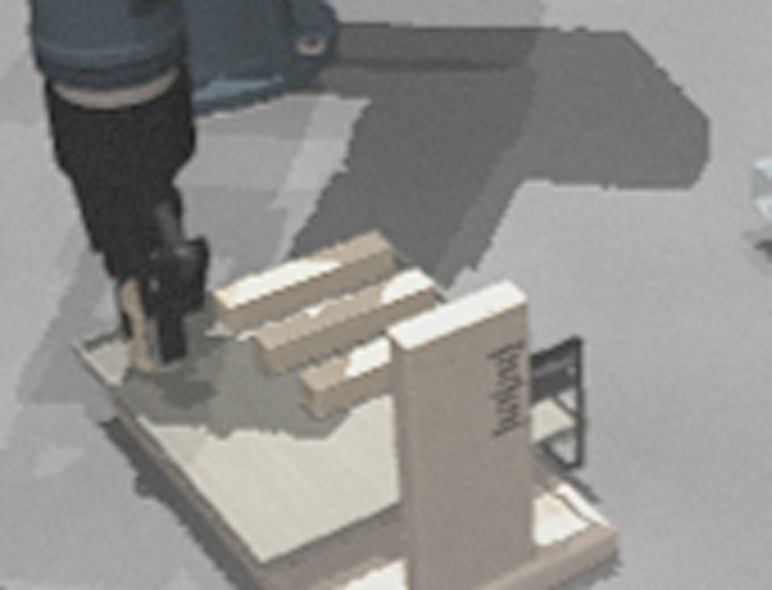

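```bash
python3 -m handwheel '[{"offset":[0,0,0.003],"spin":0,"grip":0.2},{"offset":[0,0,0.005],"spin":0,"grip":0.2},{"offset":[0,0,0.005],"spin":0,"grip":0.2},{"offset":[0,0,0.005],"spin":0,"grip":0.5},{"offset":[0,0,0.005],"spin":0,"grip":0.6},{"offset":[0,0,0.005],"spin":0,"grip":0.6},{"offset":[0,0,-0.03],"spin":0,"grip":0.6},{"offset":[0,0,-0.08],"spin":0,"grip":0.75},{"offset":[-0.05,-0.02,-0.08],"spin":0,"grip":0.75},{"offset":[-0.11,-0.04,-0.08],"spin":0,"grip":0.75},{"offset":[-0.17,-0.04,-0.08],"spin":0,"grip":0.75},{"offset":[-0.17,-0.04,-0.08],"spin":0,"grip":0.75}]'
python3 look.py scene s1 180 190 170 130;python3 look.py top s2 330 200 200 150
python3 - <<'E'
from h import *
plan((.4385,-.3954,.09),7.4,.1547)
E
```

```text
time_s: 51.5
eef_pos: [0.438, -0.3511, 0.3189]
eef_rot: [0.001, 0.661, 0.75, -0.0]
wrist_force: [0.6, 0.9, 0.3]
opening: 0.75
t 51.6 TCP [ 0.438  -0.3474  0.3182] jaw 7.38 opening 0.748 F [0.9 0.4 0.5] q6 -1.01
offset mm [-47.7  -5.7  73.5] spin -0.02
```

View pics/s1.png

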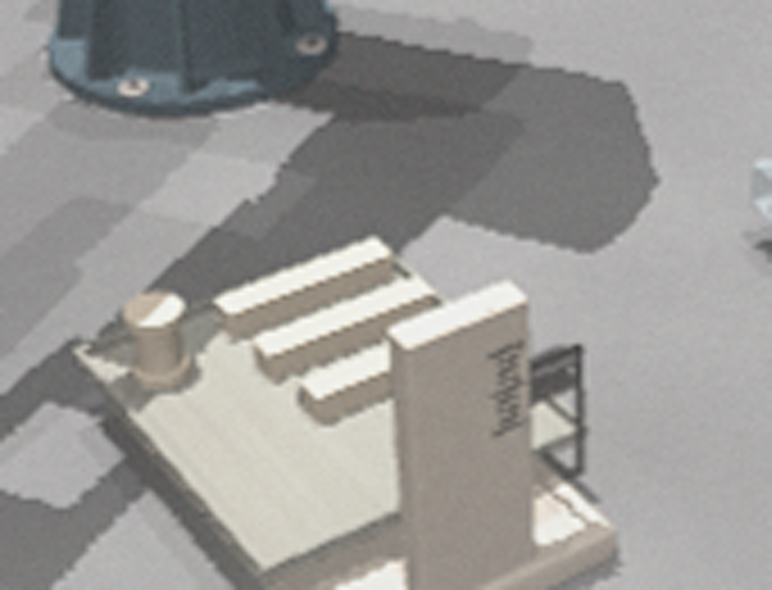

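View pics/s2.png

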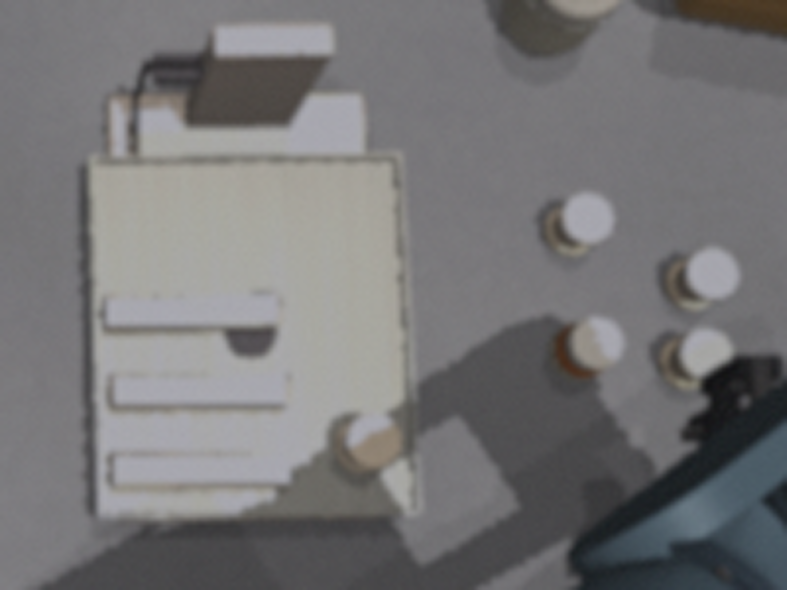

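```bash
python3 -m handwheel '[{"offset":[-0.048,-0.006,0],"spin":0,"grip":0.75},{"offset":[-0.048,-0.006,0.04],"spin":0,"grip":0.75},{"offset":[-0.048,-0.006,0.073],"spin":0,"grip":0.75},{"offset":[-0.048,-0.006,0.073],"spin":0,"grip":0.75},{"offset":[-0.048,-0.006,0.073],"spin":0,"grip":0.75}]'
python3 look.py scene s3 80 200 150 130
python3 - <<'E'
from h import *
plan((.4385,-.3954,.025),7.4,.1547)
p=snap('scene');print((proj(p,(.4385,-.3954,.046))-[80,200])*590/130*1.0)
E
```

```text
time_s: 52.22
eef_pos: [0.4393, -0.395, 0.2471]
eef_rot: [0.001, 0.659, 0.752, -0.0]
wrist_force: [-0.8, -0.5, -0.1]
opening: 0.751
t 52.27 TCP [ 0.4394 -0.3954  0.2477] jaw 7.52 opening 0.748 F [ 0.8 -0.3  0.2] q6 -1.06
offset mm [ 0.3 -1.  68. ] spin 0.12
[205.37969365 427.53666805]
```

View pics/s3.png

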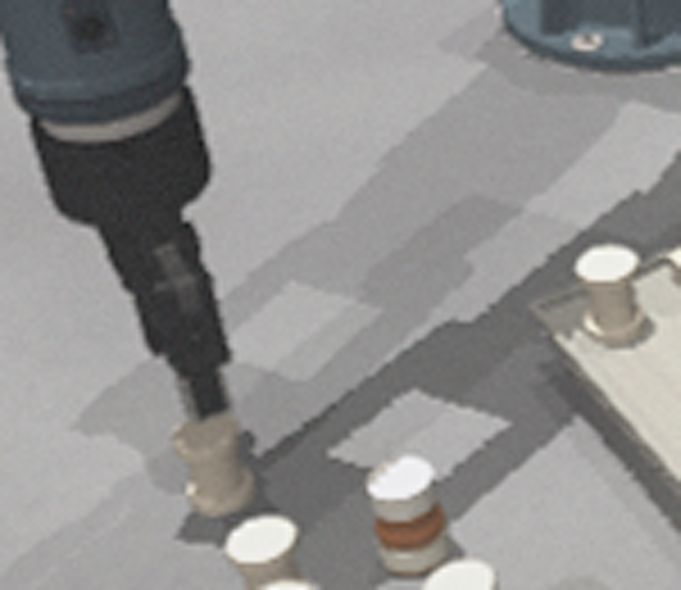

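```bash
python3 -m handwheel '[{"offset":[0,-0.001,0.03],"spin":0,"grip":0.75},{"offset":[0,-0.001,0.055],"spin":0,"grip":0.75},{"offset":[0,-0.001,0.067],"spin":0,"grip":0.75},{"offset":[0,-0.001,0.067],"spin":0,"grip":0.75},{"offset":[0,-0.001,0.067],"spin":0,"grip":0.2},{"offset":[0,-0.001,0.067],"spin":0,"grip":0.2},{"offset":[0,-0.001,0.067],"spin":0,"grip":0.2},{"offset":[0,-0.001,0.067],"spin":0,"grip":0.2},{"offset":[0,-0.001,0.067],"spin":0,"grip":0.2},{"offset":[0,-0.001,0.03],"spin":0,"grip":0.2},{"offset":[0,-0.001,-0.03],"spin":0,"grip":0.2},{"offset":[0,-0.001,-0.055],"spin":0,"grip":0.2},{"offset":[0,-0.001,-0.055],"spin":0,"grip":0.2}]'
python3 look.py scene s4 80 180 200 150
python3 - <<'E'
from h import *
t=pan(0,-.065);plan((*t,.1),7.4,.1547)
E
```

```text
time_s: 53.95
eef_pos: [0.4383, -0.3964, 0.3038]
eef_rot: [0.003, 0.66, 0.752, -0.001]
wrist_force: [0.3, -0.1, -1.0]
opening: 0.373
t 54.0 TCP [ 0.4377 -0.3957  0.3015] jaw 7.46 opening 0.378 F [ 0.3  1.  -0.2] q6 -1.07
offset mm [218.  116.9  46.5] spin 0.06
```

View pics/s4.png

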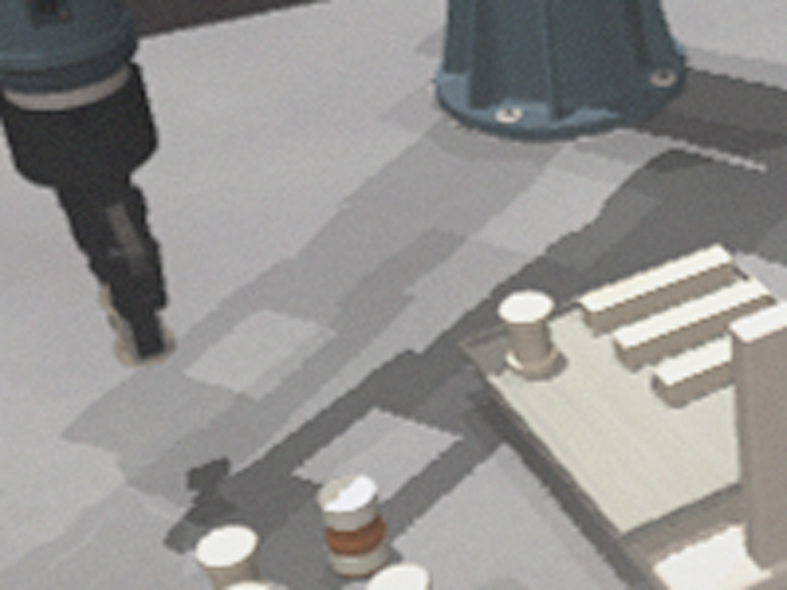

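```bash
python3 -m handwheel '[{"offset":[0.05,0.03,0],"spin":0,"grip":0.2},{"offset":[0.1,0.06,0],"spin":0,"grip":0.2},{"offset":[0.15,0.09,0],"spin":0,"grip":0.2},{"offset":[0.2,0.117,0],"spin":0,"grip":0.2},{"offset":[0.218,0.117,0],"spin":0,"grip":0.2},{"offset":[0.218,0.117,0.03],"spin":0,"grip":0.2},{"offset":[0.218,0.117,0.05],"spin":0,"grip":0.2},{"offset":[0.218,0.117,0.062],"spin":0,"grip":0.2},{"offset":[0.218,0.117,0.062],"spin":0,"grip":0.2}]'
python3 look.py scene s5 180 190 170 130
```

```text
time_s: 55.12
eef_pos: [0.5245, -0.1644, 0.2372]
eef_rot: [-0.002, 0.66, 0.751, -0.0]
wrist_force: [-1.2, 0.2, -0.5]
opening: 0.376
```

View pics/s5.png

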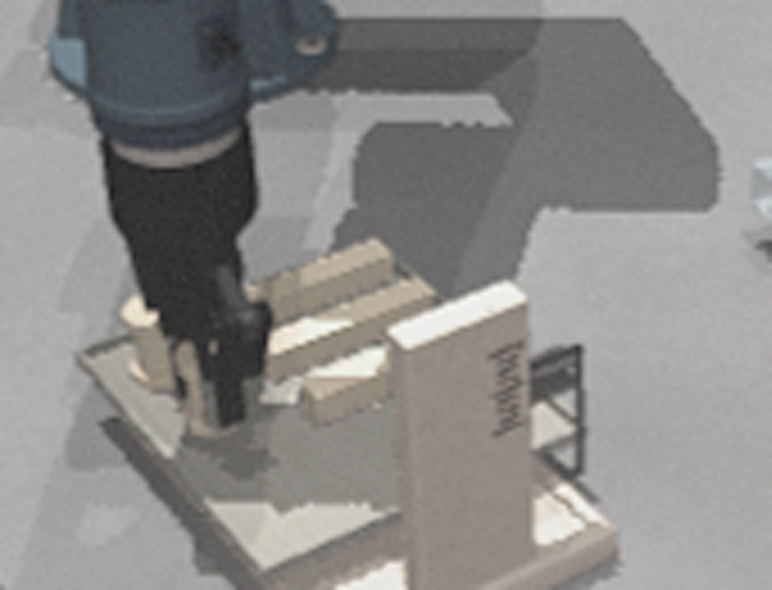

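```bash
python3 -m handwheel '[{"offset":[0,0,0.004],"spin":0,"grip":0.2},{"offset":[0,0,0.008],"spin":0,"grip":0.2},{"offset":[0,0,0.009],"spin":0,"grip":0.2},{"offset":[0,0,0.009],"spin":0,"grip":0.5},{"offset":[0,0,0.009],"spin":0,"grip":0.55},{"offset":[0,0,0.009],"spin":0,"grip":0.55},{"offset":[0,0,-0.02],"spin":0,"grip":0.55},{"offset":[0,0,-0.08],"spin":0,"grip":0.55},{"offset":[-0.05,0.01,-0.09],"spin":0,"grip":0.75},{"offset":[-0.11,0.02,-0.09],"spin":0,"grip":0.75},{"offset":[-0.17,0.02,-0.09],"spin":0,"grip":0.75},{"offset":[-0.17,0.02,-0.09],"spin":0,"grip":0.75}]'
python3 look.py scene s6 270 235 60 60;python3 look.py scene s8 100 190 250 150; python3 look.py top s7 330 200 200 150
```

```text
time_s: 56.68
eef_pos: [0.5669, -0.3344, 0.3286]
eef_rot: [0.001, 0.661, 0.75, -0.0]
wrist_force: [0.9, 0.8, 0.2]
opening: 0.744
```

View pics/s6.png

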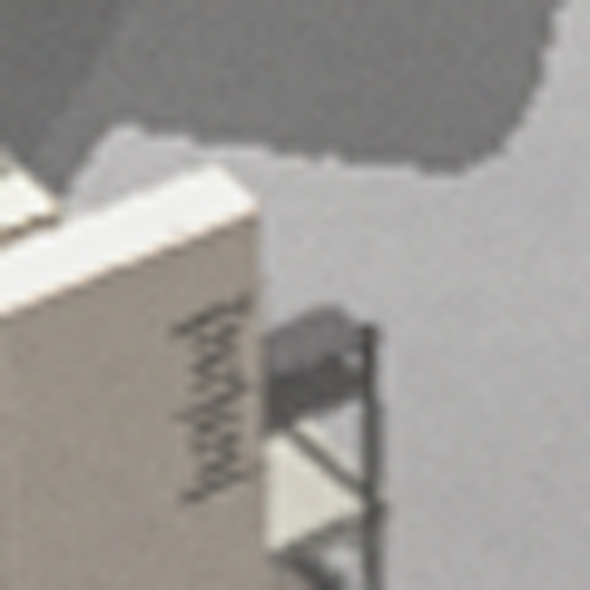

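View pics/s8.png

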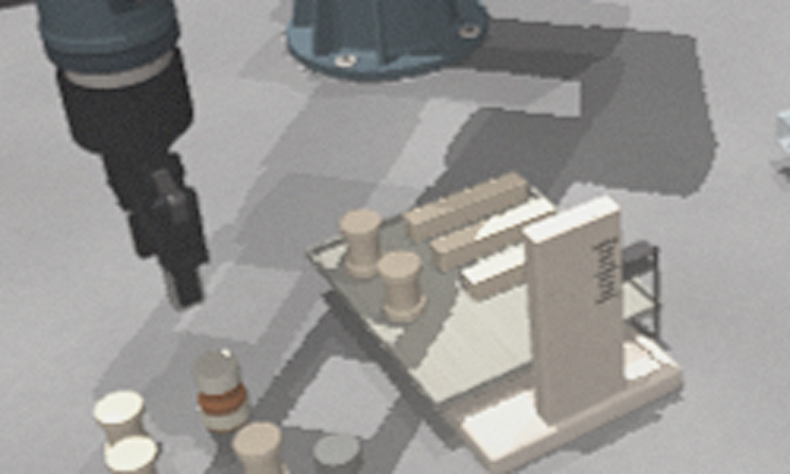

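View pics/s7.png

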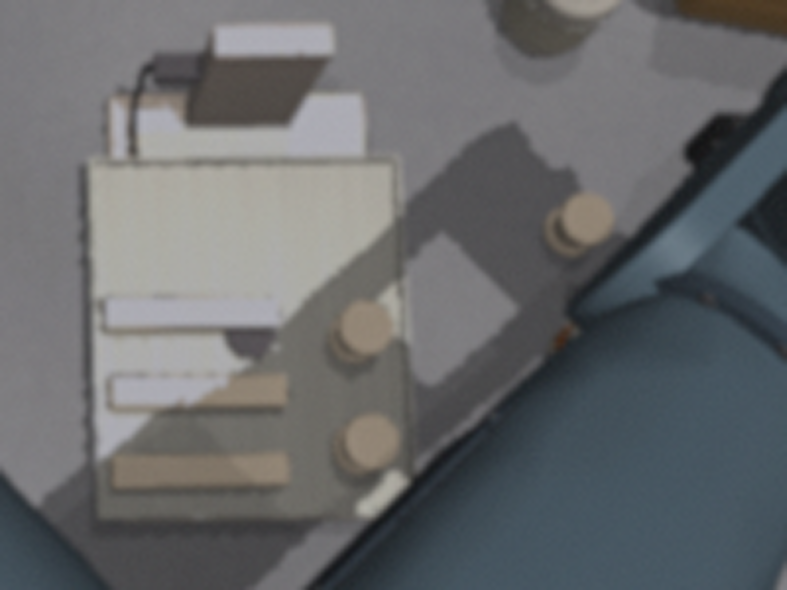

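```bash
python3 - <<'E'
from h import *
p=snap('scene','sc2.png');t=snap('top','tp2.png')
a=cv2.imread('pics/scene0.png');b=cv2.imread('pics/sc1.png');c=cv2.imread('pics/sc2.png')
def cr(i,x,y,w,h,s): return cv2.resize(i[y:y+h,x:x+w],None,fx=s,fy=s,interpolation=cv2.INTER_CUBIC)
r1=np.hstack([cr(i,222,295,32,32,8) for i in(a,b,c)])
r2=np.hstack([cr(i,290,250,32,42,8) for i in(a,b,c)])
o=np.vstack([r1,r2])
for k in range(0,32,4): cv2.putText(o,str(295+k),(0,k*8+4),0,.3,(0,0,255),1)
for k in range(0,42,4): cv2.putText(o,str(250+k),(0,256+k*8+4),0,.3,(0,0,255),1)
cv2.imwrite('pics/cmp.png',o)
# expected rows for pointer tip & marks
x=np.array([*pan(.1478,.07)])
for s in(0,.0312,.0387):
    print(s,'corner row',proj(p,(*pan(.115,-.1),.08-s)))
for z in(.165,.1353,.1248): print('pt',z,proj(p,(.6653,-.0249,z)))
E
```

```text
0 corner row [235.6918123  305.56281088]
0.0312 corner row [236.98683639 315.97131944]
0.0387 corner row [237.29189359 318.42315831]
pt 0.165 [302.80440503 259.78612886]
pt 0.1353 [302.99991123 270.41745409]
pt 0.1248 [303.06758903 274.09766838]
```

View pics/cmp.png

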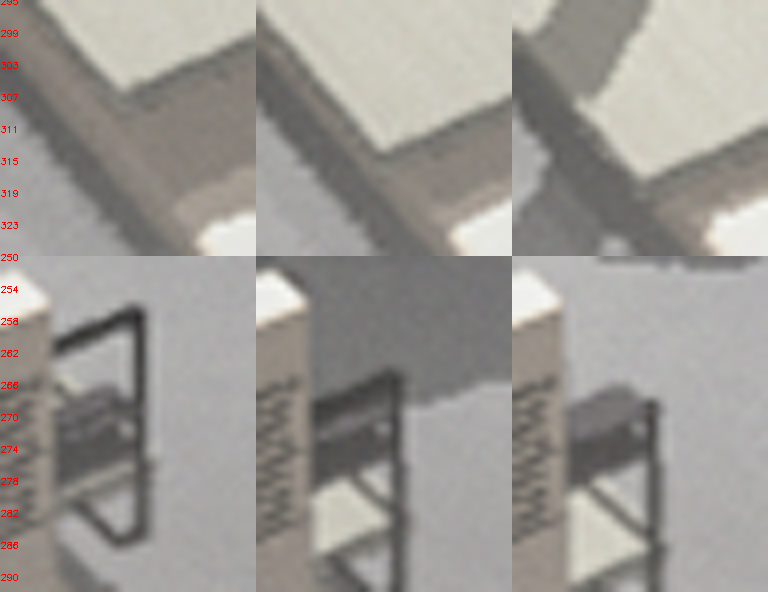

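```bash
python3 - <<'E'
import cv2,numpy as np
from h import proj,snap,pan
im={k:cv2.cvtColor(cv2.imread('pics/%s.png'%k),6).astype(float) for k in('scene0','sc1','sc2')}
for k,i in im.items():
    print(k); 
    for c in(306,307,308): print(c,i[252:274,c].astype(int))
    # pan right edge: columns 240..255 find strongest bright->dark crossing
    r=[]
    for c in range(239,254):
        col=i[285:325,c]; g=np.diff(cv2.GaussianBlur(col[:,None],(1,5),0.8)[:,0]); j=np.argmin(g[:]);r.append(285+j+.5)
    print(r)
E
```

```text
scene0
306 [174 173 179 163  98  60  72 111 141 143 141 139 139 140 140 121  87  91
  95 128 113  83]
307 [172 174 173 167 112  55  60  64  65  64  66  68  73  69  73  68  80  89
  76  79  81  77]
308 [171 172 173 171 155 134 138 134 140 142 138 138 138 138 140 138 138 137
 140 139 137 142]
[np.float64(304.5), np.float64(304.5), np.float64(304.5), np.float64(303.5), np.float64(303.5), np.float64(302.5), np.float64(302.5), np.float64(301.5), np.float64(301.5), np.float64(301.5), np.float64(300.5), np.float64(300.5), np.float64(299.5), np.float64(299.5), np.float64(298.5)]
sc1
306 [118 117 118 117 117 121 119 120 121 118 123 114  83  72  73  84  96  99
  94 121  98  83]
307 [116 117 116 117 118 117 119 118 118 122 122 117  92  67  68  73  79  82
  73  74  74  76]
308 [114 116 114 120 117 119 123 119 119 121 124 120 107  92  99  96 114 137
 137 133 138 135]
[np.float64(312.5), np.float64(312.5), np.float64(311.5), np.float64(311.5), np.float64(311.5), np.float64(310.5), np.float64(310.5), np.float64(309.5), np.float64(309.5), np.float64(308.5), np.float64(308.5), np.float64(307.5), np.float64(307.5), np.float64(307.5), np.float64(306.5)]
sc2
306 [182 179 179 180 178 179 177 183 176 180 181 181 179 181 180 160 106 101
  97 121 106  83]
307 [180 179 179 179 178 181 182 177 179 183 178 180 178 181 182 161  86  85
  72  76  76  81]
308 [181 179 178 180 177 179 181 180 180 183 183 181 180 181 177 170 137 125
 142 141 141 146]
[np.float64(316.5), np.float64(316.5), np.float64(315.5), np.float64(315.5), np.float64(314.5), np.float64(314.5), np.float64(313.5), np.float64(313.5), np.float64(313.5), np.float64(312.5), np.float64(312.5), np.float64(311.5), np.float64(311.5), np.float64(310.5), np.float64(310.5)]
```

```bash
python3 - <<'E'
from h import *
ims=[]
for k in range(8):
    p=cams.camera('scene');ims.append(p['color'][:,:,::-1].astype(float))
m=np.mean(ims,0);np.save('avg2.npy',m);t=cams.camera('top')
a=cv2.imread('pics/scene0.png').astype(float);b=cv2.imread('pics/sc1.png').astype(float)
o=np.hstack([cv2.resize(np.clip((i[252:292,292:314]-40)*1.6,0,255).astype(np.uint8),None,fx=12,fy=14,interpolation=cv2.INTER_CUBIC) for i in(a,b,m)])
for k in range(0,40,2): cv2.putText(o,str(252+k),(0,k*14+4),0,.3,(0,0,255),1)
cv2.imwrite('pics/cmp2.png',o)
# wire predictions
for y in(.035,.05,.07,.075):
    for x in(.135,.14,.15): print(x,y,[np.round(proj(p,(*pan(x,y),z)),1).tolist() for z in(.165,.1353,.1248)])
E
```

```text
0.135 0.035 [[289.9, 258.3], [290.3, 268.9], [290.4, 272.6]]
0.14 0.035 [[291.1, 259.4], [291.5, 270.0], [291.6, 273.7]]
0.15 0.035 [[293.6, 261.5], [293.9, 272.1], [294.0, 275.8]]
0.135 0.05 [[295.4, 256.1], [295.7, 266.6], [295.8, 270.3]]
0.14 0.05 [[296.6, 257.1], [296.9, 267.7], [297.0, 271.3]]
0.15 0.05 [[299.1, 259.2], [299.4, 269.8], [299.5, 273.5]]
0.135 0.07 [[302.7, 253.1], [302.9, 263.6], [302.9, 267.3]]
0.14 0.07 [[303.9, 254.1], [304.1, 264.7], [304.1, 268.3]]
0.15 0.07 [[306.4, 256.2], [306.6, 266.7], [306.6, 270.4]]
0.135 0.075 [[304.5, 252.4], [304.6, 262.9], [304.7, 266.5]]
0.14 0.075 [[305.7, 253.4], [305.9, 263.9], [305.9, 267.6]]
0.15 0.075 [[308.2, 255.4], [308.3, 266.0], [308.4, 269.6]]
```

View pics/cmp2.png

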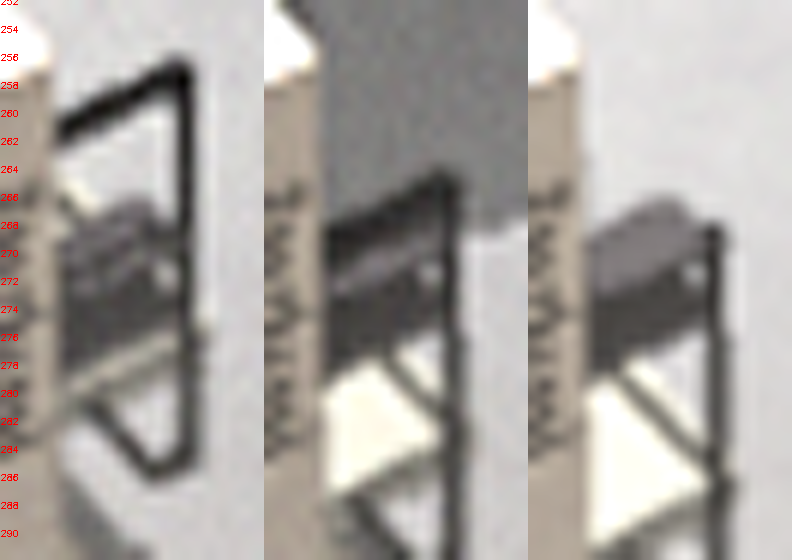

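```bash
python3 - <<'E'
from h import *
from scipy.optimize import brentq
p=snap('scene')
g=lambda i:cv2.cvtColor(i.astype(np.float32),cv2.COLOR_BGR2GRAY)
A=g(cv2.imread('pics/scene0.png'));B=g(cv2.imread('pics/sc1.png'));C=g(np.load('avg2.npy'))
def edge(I,guess):  # guess(c) row
    cs,rs=[],[]
    for c in range(241,256):
        r0=guess(c);rr=np.arange(int(r0)-5,int(r0)+6);col=I[rr,c]
        hi=col[:3].mean();thr=hi-25
        j=np.where(col<thr)[0]
        if len(j)==0 or j[0]==0: continue
        j=j[0];rs.append(rr[j-1]+(col[j-1]-thr)/(col[j-1]-col[j]));cs.append(c)
    k=np.polyfit(cs,rs,1);return k,np.std(np.polyval(k,cs)-rs),len(cs)
G=[(A,304.3),(B,312.3),(C,316.3)]
res=[]
for I,g0 in G:
    k,sd,n=edge(I,lambda c:g0-.43*(c-240));res.append(np.polyval(k,248));print(k,sd,n,np.polyval(k,248))
def row(s,x=.115):
    a=proj(p,(*pan(x,-.1),.08-s));b=proj(p,(*pan(x,-.06),.08-s));return a[1]+(248-a[0])*(b[1]-a[1])/(b[0]-a[0])
for r in res[1:]: print('sink',brentq(lambda s:row(s)-row(0)-(r-res[0]),0,.05))
E
```

```text
[ -0.4316195  407.59223084] 0.09417937392752423 15 300.5505952118585
[ -0.44497305 418.73589483] 0.09752753069930047 15 308.3825773994127
[ -0.45145957 424.00765579] 0.13550184836335238 15 312.04568180739875
sink 0.02246423794874764
sink 0.03313823402321293
```

```bash
python3 -m handwheel '[{"offset":[0,-0.05,-0.05],"spin":0,"grip":0.75},{"offset":[0,-0.1,-0.08],"spin":0,"grip":0.75},{"offset":[-0.03,-0.15,-0.08],"spin":0,"grip":0.75},{"offset":[-0.06,-0.17,-0.08],"spin":0,"grip":0.75},{"offset":[-0.06,-0.17,-0.08],"spin":0,"grip":0.75}]'; python3 look.py scene fin1 0 0 640 480; python3 look.py top fin2 0 0 640 480;python3 look.py top fin3 180 190 130 110
```

```text
time_s: 58.05
eef_pos: [0.4049, -0.4138, 0.4092]
eef_rot: [0.0, 0.661, 0.75, -0.0]
wrist_force: [0.3, 0.8, -0.6]
opening: 0.75
```

View pics/fin1.png

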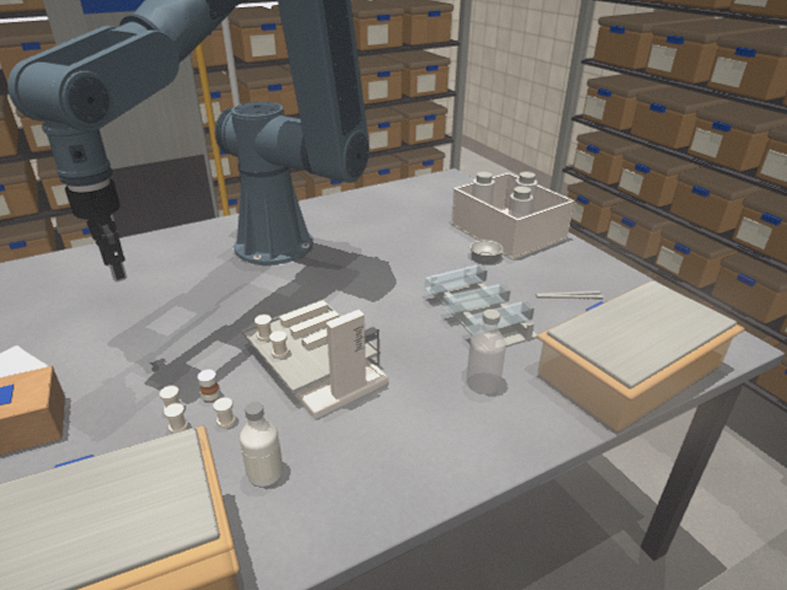

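View pics/fin2.png

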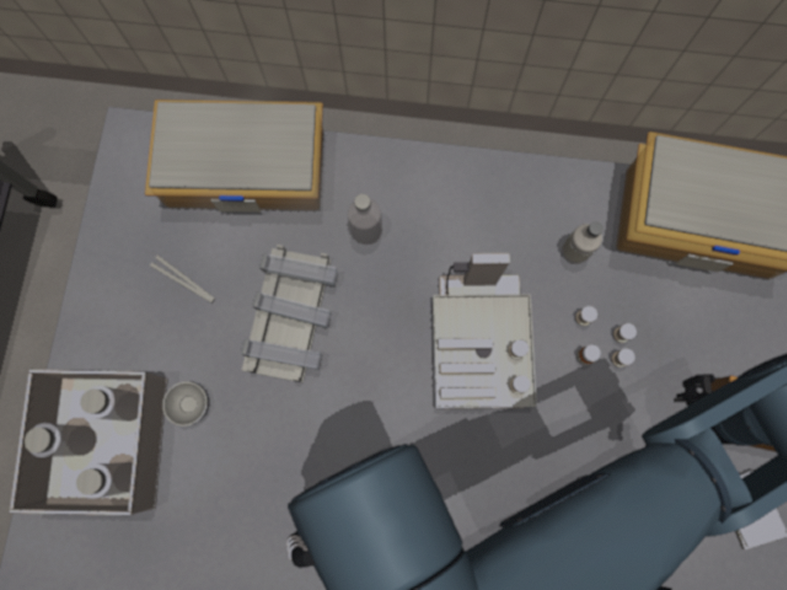

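View pics/fin3.png

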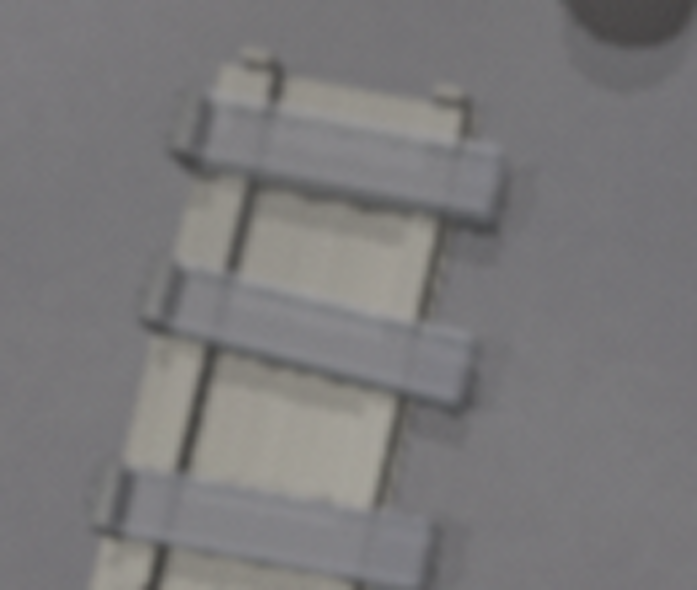

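```bash
python3 -c "
from bench import ctrl
print(ctrl.hand_in())"
```

```text
the job is handed in; nothing more can be done
None
```

The job is done and handed in at about 58 s. All three gnaw sticks and two spools are in the pan, and the scale appears to read between the marks.

**Tipping:** all three tubes held a stick. I tipped each one by pressing lightly on the mouth overhang with the shut fingertips until the stick slid out to the table. I then followed the tube back down to level. On tube 3 the first press slipped off the edge and did nothing; the second worked.

**Drawing and loading:** with all three sticks showing, I drew each out by its exposed end and laid it in the pan, then added the two spools.

**Last checks:**
- **Pan:** the pan-edge measurement gives about 33.1 mm sunk and the pointer frame about 32.5–33 mm, against the required 31.2–38.7 mm. A rougher early reading from the frame gave 32.0 mm. The pointer tip itself is hidden behind the mark plates in the picture, so this rests on those measurements.
- **Tubes:** all three are empty and lie level on the rest, mouths as before.
- **Other things:** the remaining three spools, jar, bottles and dish look undisturbed. A mistyped move took the open gripper low over the jar, about 15 mm above it. I raised it straight away, and no contact force or movement of the jar showed.

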